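# Set up the banding wheel and nest the raw pots

## Task

Get the banding wheel ready for painting a stripe: take the raw terracotta pot out of the wheel's wooden chuck and nest all the loose raw pots, each inside the last, into the one on the cork mat, and sit the white primed pot in the chuck; give each pot only a light push until it is level and fully home, never a hard one or a drop, or the tapers wedge and will not lift apart again. Then flick the wheel's rim so that it runs on by itself, well over a full turn from where it stood, to see that pot and wheel turn freely. Find the flat brush in the crate and lay it with its bristles on the teal dish, handle on the table; do not tip over the varnish jar.

Things in the scene. Friction and masses are not known exactly. Their poses are not given: they have to be found in the camera images.
- stack_pot: terracotta pot like pot_a, on the cork mat: the bottom of the stack. A pot fully home in a like one has its origin about 36 mm above the lower one's (rims 36 mm apart, collar 12 mm clear of the rim below) and is level; 3 to 8 N seats it; 30 N or more wedges it (the squeeze between the pots stays), and so may a drop
- pot_a: raw terracotta flower pot, 82 mm tall: foot 42 mm across, outer radius grows 1.2 mm per 10 mm of height, straight collar 65 mm across round the top 24 mm, wall 4.5 mm, mouth 52.7 mm inside, about 130 g. Origin at the centre of its underside, z up. At the start it sits in the wooden chuck of the wheel
- pot_b: raw terracotta flower pot, 82 mm tall: foot 42 mm across, outer radius grows 1.2 mm per 10 mm of height, straight collar 65 mm across round the top 24 mm, wall 4.5 mm, mouth 52.7 mm inside, about 130 g. Origin at the centre of its underside, z up. Stands upright on the table (may be absent)
- pot_c: raw terracotta flower pot, 82 mm tall: foot 42 mm across, outer radius grows 1.2 mm per 10 mm of height, straight collar 65 mm across round the top 24 mm, wall 4.5 mm, mouth 52.7 mm inside, about 130 g. Origin at the centre of its underside, z up. Stands upright on the table (may be absent)
- pot_d: raw terracotta flower pot, 82 mm tall: foot 42 mm across, outer radius grows 1.2 mm per 10 mm of height, straight collar 65 mm across round the top 24 mm, wall 4.5 mm, mouth 52.7 mm inside, about 130 g. Origin at the centre of its underside, z up. Stands upright on the table (may be absent)
- primed_pot: white primed flower pot, 82 mm tall: foot 42 mm across, outer radius grows 1.2 mm per 10 mm of height, straight collar 65 mm across round the top 24 mm, wall 4.5 mm, mouth 52.7 mm inside, about 130 g. Origin at the centre of its underside, z up. Stands upright on the table at the start
- chuck_mouth (a point): centre of the mouth of the pale wooden cup chuck (61 mm across outside, 42 mm high, inside tapered like the pots, mouth 49 mm across inside, 102 mm above the table), fixed on the middle of the banding wheel and turning with it. A pot fully home in it has its origin about 32 mm below this point
- wheel (a joint): turn of the banding wheel about its upright axis in rad, positive anticlockwise from above, no stops, about 0 at the start. Easy bearing: let go at 3 rad/s it coasts about one turn and stops by itself after some 5 s
- wheel_lobe (a point): outermost point, at the upper edge, of one of the six round lobes (28 mm wide) of the wheel's aluminium head; lobes 60 degrees apart, reaching 84 mm from the axis; between them the edge is 66 mm from the axis. Head 12 mm thick, its top 60 mm above the table; the stand is 128 mm wide at the table, 36 mm under the head
- brush_band (a point): middle of the metal band of the flat brush, 40 mm wide, 16 mm thick: the place to grip it. The brush is 215 mm long, 70 g, wooden handle, pale bristles; it lies flat on the crate's floor, paint tubes and a pen beside it. Axes: y points along the brush to the handle's end (150 mm away), z up
- brush_tip (a point): middle of the bristles of the flat brush, 43 mm beyond brush_band away from the handle, 20 mm short of the bristles' end
- crate: low open wooden crate, outside 165 x 270 x 50 mm (its own x, y, z), walls and floor 7 mm, fixed to the table; holds the brush, paint tubes and a pen. Origin at the centre of its underside
- teal_dish: shallow round teal dish, 107 mm across, 12 mm high. Origin at the centre of its underside
- cork_mat: round cork mat 110 mm across, 5 mm thick, fixed to the table under the stack. Origin at the centre of its underside
- varnish_jar: brown varnish jar with a pale cap, 52 mm across, 73 mm tall. Origin at the centre of its underside
There are look-alikes about, which are no part of the job. What is shaped like the primed_pot but yellow is not meant. Leave any red look-alike of the pot_a alone.

How it is judged:
On the way, in this order (a step that is already met when the one before it is completed fails the run):
1. the primed pot sits level and fully home in the chuck (horizontal distance between primed_pot and chuck_mouth below 0.004 m and z of primed_pot in the frame of chuck_mouth between -0.0365 and -0.028 m and angle between primed_pot's own z axis and vertical below 0.07 rad and contact force between the fingers and primed_pot below 0.05 N), for 0.2 s.
2. the wheel, with the pot home in it, runs on by itself past more than a full turn from where it stood (all of step 1 and ((value of joint wheel above 6.3 rad and velocity of joint wheel above 0.2 rad/s) or (value of joint wheel below -6.3 rad and velocity of joint wheel below -0.2 rad/s)) and contact force between the fingers and wheel below 0.05 N), for 0.2 s.
At the end, for the whole second after the job is handed in: Raw pots in one stack on the mat: axes within 4 mm, each 32 to 40 mm above the next, level within 4 degrees. Primed pot in the chuck within 4 mm, 28 to 36.5 mm below its mouth, level. No stacked pot wedged (squeeze left under 40 N). Bristles within 45 mm of the dish centre. All at rest (((horizontal distance between pot_a and stack_pot below 0.004 m and z of pot_a in the frame of stack_pot between 0.032 and 0.04 m) or (horizontal distance between pot_a and pot_b below 0.004 m and z of pot_a in the frame of pot_b between 0.032 and 0.04 m) or (horizontal distance between pot_a and pot_c below 0.004 m and z of pot_a in the frame of pot_c between 0.032 and 0.04 m) or (horizontal distance between pot_a and pot_d below 0.004 m and z of pot_a in the frame of pot_d between 0.032 and 0.04 m)) and ((horizontal distance between pot_b and stack_pot below 0.004 m and z of pot_b in the frame of stack_pot between 0.032 and 0.04 m) or (horizontal distance between pot_b and pot_a below 0.004 m and z of pot_b in the frame of pot_a between 0.032 and 0.04 m) or (horizontal distance between pot_b and pot_c below 0.004 m and z of pot_b in the frame of pot_c between 0.032 and 0.04 m) or (horizontal distance between pot_b and pot_d below 0.004 m and z of pot_b in the frame of pot_d between 0.032 and 0.04 m)) and ((horizontal distance between pot_c and stack_pot below 0.004 m and z of pot_c in the frame of stack_pot between 0.032 and 0.04 m) or (horizontal distance between pot_c and pot_a below 0.004 m and z of pot_c in the frame of pot_a between 0.032 and 0.04 m) or (horizontal distance between pot_c and pot_b below 0.004 m and z of pot_c in the frame of pot_b between 0.032 and 0.04 m) or (horizontal distance between pot_c and pot_d below 0.004 m and z of pot_c in the frame of pot_d between 0.032 and 0.04 m)) and ((horizontal distance between pot_d and stack_pot below 0.004 m and z of pot_d in the frame of stack_pot between 0.032 and 0.04 m) or (horizontal distance between pot_d and pot_a below 0.004 m and z of pot_d in the frame of pot_a between 0.032 and 0.04 m) or (horizontal distance between pot_d and pot_b below 0.004 m and z of pot_d in the frame of pot_b between 0.032 and 0.04 m) or (horizontal distance between pot_d and pot_c below 0.004 m and z of pot_d in the frame of pot_c between 0.032 and 0.04 m)) and angle between each of pot_a, pot_b, pot_c, pot_d, primed_pot, stack_pot's own z axis and vertical below 0.07 rad and horizontal distance between primed_pot and chuck_mouth below 0.004 m and z of primed_pot in the frame of chuck_mouth between -0.0365 and -0.028 m and contact force between stack_pot and pot_a below 40 N and contact force between each of stack_pot, pot_a and pot_b below 40 N and contact force between each of stack_pot, pot_a, pot_b and pot_c below 40 N and contact force between each of stack_pot, pot_a, pot_b, pot_c and pot_d below 40 N and horizontal distance between stack_pot and cork_mat below 0.035 m and horizontal distance between brush_tip and teal_dish below 0.045 m and height (world z) of brush_tip between 0.008 and 0.04 m and horizontal distance between brush_band and crate above 0.1 m and angle between flat_brush's own z axis and vertical below 0.35 rad and linear speed of each of flat_brush, primed_pot, pot_a, pot_b, pot_c, pot_d below 0.03 m/s and velocity of joint wheel between -0.15 and 0.15 rad/s); the robot touches nothing.
It fails at once if pots pushed or dropped hard into one another or into the chuck (over 80 N, in the chuck 120 N) (contact force between stack_pot and pot_a above 80 N or contact force between any of stack_pot, pot_a and pot_b above 80 N or contact force between any of stack_pot, pot_a, pot_b and pot_c above 80 N or contact force between any of stack_pot, pot_a, pot_b, pot_c and pot_d above 80 N or contact force between wheel and pot_a above 120 N or contact force between wheel and primed_pot above 120 N).
It fails at once if the varnish jar is tipped over (angle between varnish_jar's own z axis and vertical above 0.7 rad).
Of pot_b, pot_c, pot_d only 1 to 3 are there at a start; the rules pass over those that are not, and their reading is None.
At some moment in a run one of teal_dish may be knocked a few centimetres aside while the robot is not near it.
It also fails if it takes over 210 s, if anything falls off the work surface, if the arm or the gripper's body presses on something with over 40 N, if the wrist force passes 120 N, or if a joint passes its speed limit or range.

## Robot

A 6-joint arm with a two-finger parallel gripper is mounted at the origin on the work surface; the furniture and walls round the work are solid. World frame = base frame: x ahead of the robot, y to its left, z up, the work surface at z = 0. Lengths are in m, angles in rad, forces in N, time in s.
With the tool pointing down it reaches from about 0.325 to 0.775 m from the base axis. Payload 5.5 kg.
Tool frame: the origin (TCP) lies between the finger pads; the fingertips stand 19 mm ahead of it and the grasp point (between the pads) is the TCP; z points along the fingers, y is the direction in which the jaws open and shut (so a half turn about z gives the same grasp; the last joint's range is limited). The gripper opens to 88 mm and grips with 3 to 60 N. Pads are 20 mm wide; open, the fingers measure 115 mm over their backs; the gripper's body (75 mm by 178 mm) begins 61 mm behind the grasp point.
Start: joints at [1.114, 0.091, 1.231, -0, 1.82, -0.057], TCP at [0.234, 0.553, 0.242] pointing down, gripper open.
Joint ranges: [-2.87, 2.87], [-0.86, 2.18], [0.17, 2.46], [-1.51, 4.65], [0.06, 2.69], [-2.65, 2.65]. Speed limits (rad/s): [2.57, 2.57, 3.01, 3.14, 3.14, 3.14].

## Interface

Orientations are given as a rotation vector (axis times angle).
In Python, from cell import bot gives the robot as it stands.
- The arm moves only by the shell command python3 -m pendant 'ROWS' [FORCE]. ROWS is JSON, a list of rows, each a list of 3 entries, a list of its own where there are three numbers: the shift along the tool's x, y, z scaled (see below), then the turn, a rotation vector about the tool's x, y, z scaled (see below), then the finger opening in mm, from 0 to 87.8. A call has 1 to 12 rows; each row shifts and turns the pose as measured when the row begins, along the tool's axes as they then stand; what a row does not reach is not made up. The controller multiplies each number of a shift by 0.03 m and each number of a turn by 0.08 rad. A row lasts 1/8 s, in which the tool goes at most 62.5 mm and 10.7 degrees, less where a joint would pass 70% of its speed; a pose out of reach is approached as far as the arm can. A call with a number of a shift or a turn outside -1 to 1 is refused whole. A call with a gripper value outside its range is refused whole. The fingers move at their own pace and stop on an object; FORCE is the grip in N (left out, the last holds). Time passes only in rows, so rows that do not move let the fingers close. It gives the time, the measured TCP pose, the force and the opening at its end, in the units of the state.
- bot.state(): the state, without advancing time (a new reading comes with each control period).
- bot.get_image(name): name is "scene" or "side" or "wrist"; returns (picture, depth): 420x560x3 uint8, red, green, blue; 420x560 float32, m along the optical axis (not along the pixel's ray), 0 where there is no reading.
- bot.calibration(name): a dict with "K" (3x3 intrinsics, pixels), "position" and "rotation" of the camera in the world. Camera axes: x right, y down, z forward; pixel columns grow to the right and rows downward; lengths in m; the calibration is good to about 2 mm. A picture is of the moment at which its call begins: read the wrist's pose just before it. calibration takes no time and is no camera call; for the wrist camera it gives the pose at the moment of the call.
- bot.sign_off(): hands the job in, once; it reports no verdict.
The state is a dict: "time_s": time; "qpos": joint angles; "dq": joint speeds; "effort": joint torques, N m; "tcp_pos": TCP position; "eef_rot": TCP orientation; "force": force on the tool from outside, world axes, zero at the start; "torque": the same for the moment, N m; "opening": opening from 0.0 (shut) to 1.0 (fully open).
Only numpy, scipy, OpenCV 4.12 (cv2) and the standard library are available. Lean on these libraries where they do the work, as an engineer would, in place of code of your own. Each camera call takes 0.05 s, during which the arm holds its last target.

## Working session

There is one attempt and no reset: what is moved stays moved. The work goes in short steps, Python scripts to look and compute and a shell command to move; the robot and the scene stay as the last step left them, time stands still between calls to the robot, and variables do not carry over. Pictures are saved under pics/ and viewed, and the job is handed in when it is done.

```bash
ls; mkdir -p pics
cat > h.py <<'E'
import numpy as np, cv2
from cell import bot
from scipy.spatial.transform import Rotation as R
def snap(name,fn):
    p,d=bot.get_image(name); c=bot.calibration(name)
    cv2.imwrite('pics/'+fn+'.png',p[:,:,::-1]); np.savez('pics/'+fn+'.npz',p=p,d=d,K=c['K'],t=c['position'],R=c['rotation'])
    return p,d,c
def cloud(fn):
    z=np.load('pics/'+fn+'.npz'); d=z['d'];K=z['K'];Rm=z['R']
    Rm=R.from_rotvec(Rm).as_matrix() if Rm.shape==(3,) else Rm
    v,u=np.mgrid[:d.shape[0],:d.shape[1]]
    P=np.stack([(u-K[0,2])/K[0,0]*d,(v-K[1,2])/K[1,1]*d,d],-1)@Rm.T+z['t']
    P[d<=0]=np.nan
    return P,z['p']
E
python3 - <<'E'
from h import *
print(bot.state())
for n in ['scene','side','wrist']:
    p,d,c=snap(n,n+'0'); print(n,c)
E
```

```text
pics
{'time_s': 0.0, 'qpos': array([ 1.11427702e+00,  9.18770529e-02,  1.23187487e+00,  1.08378664e-05,
        1.81982416e+00, -5.67164622e-02]), 'dq': array([-1.19994249e-03, -1.47392285e-03,  1.14766040e-03, -5.18655126e-04,
       -9.19996595e-05,  1.73127685e-04]), 'effort': array([ 2.02723531e-03, -4.46423292e+01, -4.06468534e+01,  7.01738801e-02,
        2.85072159e-02, -1.02707379e-04]), 'tcp_pos': array([0.23343223, 0.55244053, 0.24050219]), 'eef_rot': array([-6.23728230e-01, -3.07852754e+00,  3.00885512e-03]), 'force': array([-0.39400243, -0.10492358, -0.17840589]), 'torque': array([-0.03129225,  0.00691493,  0.06640448]), 'opening': 1.0005474729951953}
scene {'K': array([[518.35730669,   0.        , 279.20959659],
       [  0.        , 518.35730669, 211.32392353],
       [  0.        ,   0.        ,   1.        ]]), 'position': array([-0.45063446, -0.55479541,  0.92081319]), 'rotation': array([-1.98633889,  1.14760974, -0.57375443])}
side {'K': array([[443.07691004,   0.        , 282.75313058],
       [  0.        , 443.07691004, 206.33619961],
       [  0.        ,   0.        ,   1.        ]]), 'position': array([1.37378173, 0.32762805, 0.64411449]), 'rotation': array([-1.32814005, -1.92637363,  1.10897559])}
wrist {'K': array([[311.07103831,   0.        , 278.23097614],
       [  0.        , 311.07103831, 207.51860159],
       [  0.        ,   0.        ,   1.        ]]), 'position': array([0.16041022, 0.58403041, 0.38342834]), 'rotation': array([2.40872456, 1.59730195, 0.23105266])}
```

View pics/scene0.png

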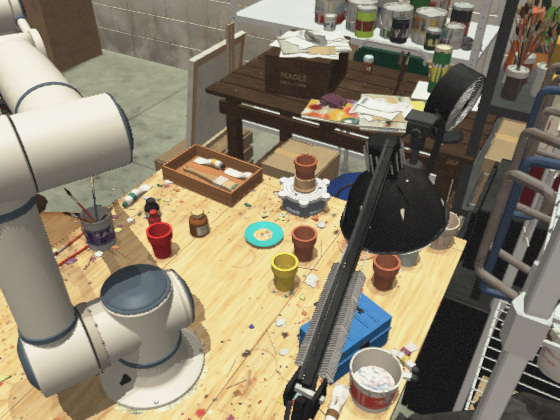

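View pics/side0.png

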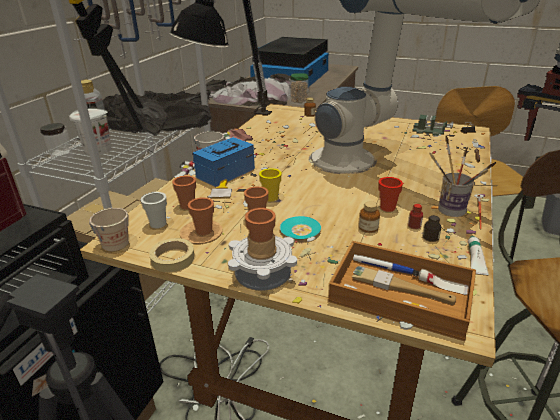

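View pics/wrist0.png

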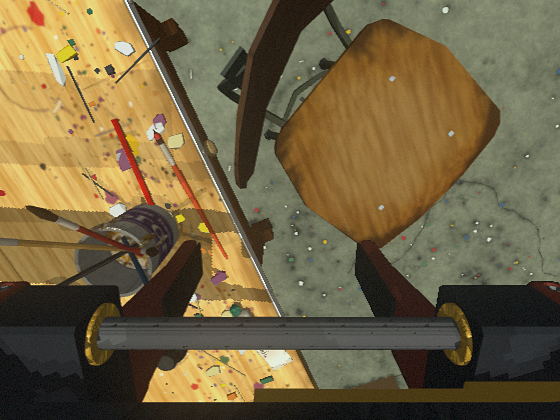

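Run:
```python
from h import *
p=cv2.imread('pics/side0.png'); cv2.imwrite('pics/c1.png',cv2.resize(p[150:310,80:350],None,fx=2.9,fy=2.9,interpolation=2))
cv2.imwrite('pics/c2.png',cv2.resize(p[160:340,270:500],None,fx=3.2,fy=3.2,interpolation=2))
P,_=cloud('side0')
for n,u,v in [('white',153,197),('potD?',185,180),('stack',201,203),('mid',256,190),('chuck',260,213),('dish',300,228),('jar',370,208),('yellow',271,171),('red',390,180),('lamp',200,30),('tape',172,245),('brushband',383,283),('blue',225,145),('armlamp',247,70),('tin',110,218)]:
    print(n,P[v,u].round(3))
```

```text
white [ 0.548 -0.377  0.068]
potD? [ 0.434 -0.349  0.068]
stack [ 0.538 -0.235  0.072]
mid [ 0.43  -0.129  0.074]
chuck [ 0.634 -0.023  0.142]
dish [0.464 0.009 0.004]
jar [0.41  0.176 0.068]
yellow [ 0.31  -0.135  0.074]
red [0.252 0.198 0.074]
lamp [ 0.258 -0.356  0.442]
tape [ 0.653 -0.257  0.012]
brushband [0.627 0.252 0.021]
blue [ 0.213 -0.335  0.089]
armlamp [-1.236 -0.953 -0.057]
tin [ 0.658 -0.429  0.056]
```

View pics/c1.png

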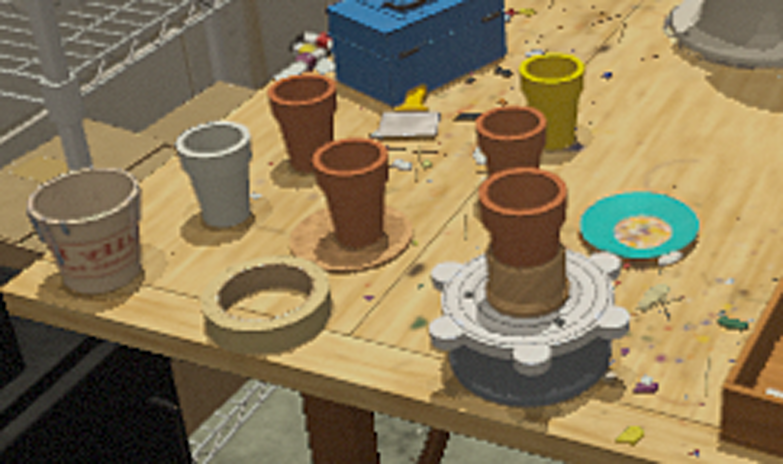

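View pics/c2.png

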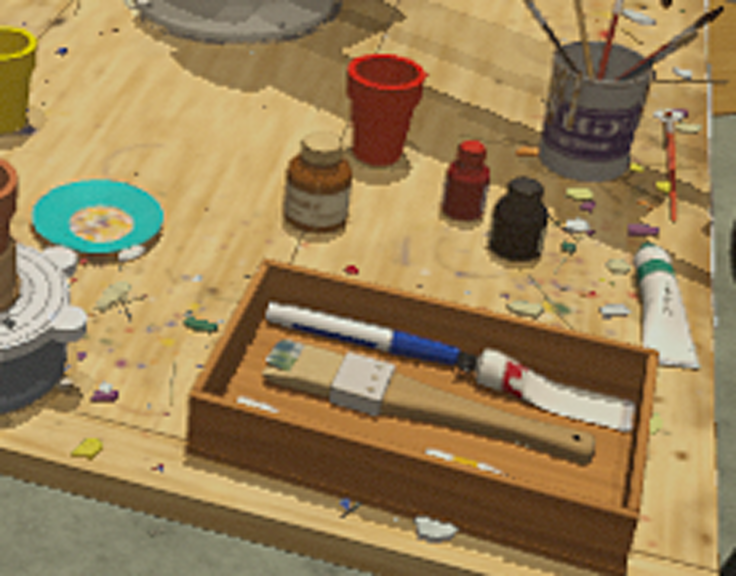

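```bash
cat >> h.py <<'E'
from scipy.optimize import least_squares
def fitcyl(P,c0,zr,r=0.0325,lo=0.022,hi=0.002,win=0.045):
    Q=P.reshape(-1,3); Q=Q[~np.isnan(Q[:,0])]
    m=(Q[:,2]>zr-lo)&(Q[:,2]<zr-hi)&(np.hypot(*(Q[:,:2]-c0).T)<win)&(np.hypot(*(Q[:,:2]-c0).T)>r-0.008)
    Q=Q[m]
    f=lambda c:np.hypot(Q[:,0]-c[0],Q[:,1]-c[1])-r
    s=least_squares(f,c0,loss='soft_l1',f_scale=0.002)
    return s.x,len(Q),np.median(np.abs(s.fun))
E
python3 - <<'E'
from h import *
P,p=cloud('side0');S,_=cloud('scene0')
for n,c,z in [('white',(.53,-.377),.082),('far',(.42,-.35),.082),('stack',(.52,-.235),.087),('mid',(.42,-.13),.082),('chuck',(.615,-.023),.152)]:
    c=np.array(c)
    for k,X in (('side',P),('scene',S)):
        try:
            x=fitcyl(X,c,z); x=fitcyl(X,x[0],z)
            Q=X.reshape(-1,3);m=np.hypot(*(Q[:,:2]-x[0]).T)<.04
            print(n,k,x[0].round(4),x[1],x[2].round(4),'top',np.nanpercentile(Q[m,2],[90,99]).round(4))
        except Exception as e: print(n,k,e)
# lamp extents
for k,X in (('side',P),('scene',S)):
    Q=X.reshape(-1,3); m=(Q[:,0]>0.0)&(Q[:,0]<.85)&(np.abs(Q[:,1])<.6)&(Q[:,2]>.17)&(Q[:,2]<1)
    m&=~((Q[:,1]>.2)); Q=Q[m]
    for a in np.arange(.17,.8,.06):
        q=Q[(Q[:,2]>a)&(Q[:,2]<a+.06)]
        if len(q)>10: print(k,a.round(2),len(q),q.min(0).round(3),q.max(0).round(3))
E
```

```text
white side [ 0.5293 -0.385 ] 86 0.0044 top [0.0744 0.0821]
white scene [ 0.5288 -0.3764] 1 0.0 top [0.0369 0.0584]
far side [ 0.4176 -0.3574] 56 0.0038 top [0.079 0.082]
far scene [ 0.4238 -0.3487] 61 0.0051 top [0.0757 0.0826]
stack side [ 0.5208 -0.2395] 69 0.0044 top [0.0667 0.0861]
stack scene [ 0.52  -0.235] 0 nan top [0.0056 0.0079]
mid side [ 0.4152 -0.1289] 36 0.0037 top [0.0797 0.0821]
mid scene [ 0.4499 -0.1222] 240 0.0024 top [0.0802 0.0837]
chuck side [ 0.6134 -0.0301] 118 0.004 top [0.1505 0.1522]
chuck scene [ 0.6155 -0.0275] 58 0.005 top [0.1339 0.1519]
side 0.17 1696 [ 0.   -0.6   0.17] [0.826 0.063 0.23 ]
side 0.23 810 [ 0.001 -0.6    0.23 ] [0.801 0.052 0.29 ]
side 0.29 446 [ 0.366 -0.6    0.29 ] [ 0.512 -0.532  0.35 ]
side 0.35 653 [ 0.115 -0.6    0.35 ] [ 0.514 -0.313  0.41 ]
side 0.41 2514 [ 0.014 -0.6    0.41 ] [ 0.515 -0.316  0.47 ]
side 0.47 2936 [ 0.006 -0.6    0.47 ] [0.513 0.2   0.53 ]
side 0.53 92 [ 0.433 -0.6    0.53 ] [ 0.512 -0.533  0.537]
scene 0.17 1622 [ 0.   -0.6   0.17] [0.782 0.061 0.23 ]
scene 0.23 1076 [ 0.    -0.595  0.23 ] [0.827 0.052 0.29 ]
scene 0.29 285 [ 0.368 -0.595  0.291] [ 0.849 -0.544  0.349]
scene 0.35 637 [ 0.117 -0.598  0.365] [ 0.504 -0.313  0.41 ]
scene 0.41 4769 [ 0.012 -0.6    0.41 ] [ 0.502 -0.32   0.47 ]
scene 0.47 4625 [ 0.   -0.6   0.47] [0.502 0.199 0.53 ]
scene 0.53 6449 [ 0.    -0.598  0.53 ] [0.483 0.2   0.59 ]
scene 0.59 3505 [ 0.002 -0.597  0.59 ] [ 0.481 -0.535  0.65 ]
  return _methods._mean(a, axis=axis, dtype=dtype,
  ret = ret.dtype.type(ret / rcount)
```

Run:
```python
from h import *
for k in ('side0','scene0'):
    P,_=cloud(k); Q=P.reshape(-1,3); Q=Q[~np.isnan(Q[:,0])]
    for z0,z1 in ((.12,.3),(.3,.42),(.42,.55),(.55,.75)):
        m=(Q[:,0]>0.0)&(Q[:,0]<.8)&(Q[:,1]>-.6)&(Q[:,1]<.1)&(Q[:,2]>z0)&(Q[:,2]<z1); q=Q[m]
        H,_,_=np.histogram2d(q[:,0],q[:,1],bins=(np.arange(0,.81,.05),np.arange(-.6,.11,.05)))
        print(k,z0,z1,'rows x 0..0.8, cols y -.6...1');print('\n'.join(''.join('%5d'%v for v in r) for r in H))
```

```text
side0 0.12 0.3 rows x 0..0.8, cols y -.6...1
    0    2    0    0    0    0    0    0    0    0   26  121  275  219
    0    9    5    0    0    0    0    0    0    0  206  498  511    0
    0    0    0    0    0    0    0    0    0    0    0   31   25    0
    0    0    0    0    0    0    0    0    0    0    0    0    0    0
    0    0    0    0    0    0    0    0    0    0    0    0    0    0
    0    0    0    0    0    0    0    0    0    0    0    0    0    0
   12   40    0    0    0    0    0    0    0    0    0    0    0    0
   65  257    0    0    0    0    0    0    0    0    0    0    0    0
    0    2    0    0    0    0    0    0    0    0    0    0    0    0
  122    0    0    0    0    0    0    0    0    0    0    0    0    0
  418    0    0    0    0    0    0    0    0    0    0    0    0    0
    0    0    0    0    0    0    0    0    0    0    0    0    0    0
    0    0    0    0    0    0    0    0    0    0    0  256   28    0
    0    0    0    0    0    0    0    0    0    0    0  227  174    0
    0    0    0    0    0    0    0    0    0    0    0    0 
[... 7655 characters left out ...]
7    0    0    0    0    0    0    0    0    0    0    0    0
   19  254    0    0    0    0    0    0    0    0    0    0    0    0
   19   22    0    0    0    0    0    0    0    0    0    0    0    0
    0  155    0    0    0    0    0    0    0    0    0    0    0    0
    0    0    0    0    0    0    0    0    0    0    0    0    0    0
    0    0    0    0    0    0    0    0    0    0    0    0    0    0
    0    0    0    0    0    0    0    0    0    0    0    0    0    0
    0    0    0    0    0    0    0    0    0    0    0    0    0    0
    0    0    0    0    0    0    0    0    0    0    0    0    0    0
    0    0    0    0    0    0    0    0    0    0    0    0    0    0
```

```bash
cat >> h.py <<'E'
def st():
    s=bot.state(); M=R.from_rotvec(s['eef_rot']).as_matrix(); return s,M
def yaw(M): # heading of tool x
    return np.arctan2(M[1,0],M[0,0])
def plan(x,y,z,yw=None):
    s,M=st(); d=np.array([x,y,z])-s['tcp_pos']; t=M.T@d/0.03
    print('tcp',s['tcp_pos'].round(4),'yaw',yaw(M).round(3),'t',round(s['time_s'],2),'tilt',(M[:2,2]).round(4),'F',s['force'].round(2),'open',round(s['opening']*88,1),'q',s['qpos'].round(2))
    n=int(np.ceil(np.abs(t).max()))or 1
    print('shift total units',t.round(2),'| rows',n,'each',(t/n).round(3))
    # desired down orientation
    if yw is None: yw=yaw(M)
    D=np.array([[np.cos(yw),np.sin(yw),0],[np.sin(yw),-np.cos(yw),0],[0,0,-1.]])
    r=R.from_matrix(M.T@D).as_rotvec()/0.08
    print('turn total units',r.round(2))
E
python3 - <<'E'
from h import *
s,M=st();print(M.round(3))
c=bot.calibration('wrist'); Rc=R.from_rotvec(c['rotation']).as_matrix()
print('cam in tool',(M.T@(c['position']-s['tcp_pos'])).round(4)); print((M.T@Rc).round(3))
plan(.45,-.15,.35,0)
E
```

```text
[[-0.921  0.389 -0.001]
 [ 0.389  0.921 -0.001]
 [ 0.    -0.001 -1.   ]]
cam in tool [ 0.0796  0.0004 -0.1427]
[[-0.    -0.958 -0.286]
 [ 1.    -0.    -0.   ]
 [ 0.    -0.286  0.958]]
tcp [0.2334 0.5525 0.2408] yaw 2.742 t 0.15 tilt [-0.0007 -0.0013] F [-0.67  0.14 -0.31] open 88.1 q [ 1.11  0.09  1.23  0.    1.82 -0.06]
shift total units [-15.76 -18.77  -3.61] | rows 19 each [-0.83  -0.988 -0.19 ]
turn total units [-1.000e-02  3.000e-02  3.427e+01]
```

Run:
```python
from h import *
plan(.56,-.22,.30,np.pi)
```

```text
tcp [0.2334 0.5525 0.2408] yaw 2.742 t 0.15 tilt [-0.0007 -0.0013] F [-0.67  0.14 -0.31] open 88.1 q [ 1.11  0.09  1.23  0.    1.82 -0.06]
shift total units [-20.05 -19.49  -1.95] | rows 21 each [-0.955 -0.928 -0.093]
turn total units [-0.02 -0.   -5.  ]
```

```bash
python3 -m pendant '[[[-0.95,-0.93,-0.2],[0,0,0],87],[[-0.95,-0.93,-0.2],[0,0,0],87],[[-0.95,-0.93,-0.2],[0,0,0],87],[[-0.95,-0.93,-0.2],[0,0,0],87],[[-0.95,-0.93,-0.2],[0,0,0],87],[[-0.95,-0.93,-0.2],[0,0,0],87],[[-0.95,-0.93,-0.2],[0,0,0],87],[[-0.95,-0.93,-0.2],[0,0,0],87],[[-0.95,-0.93,-0.2],[0,0,0],87],[[-0.95,-0.93,-0.2],[0,0,0],87],[[-0.95,-0.93,0],[0,0,0],87],[[-0.95,-0.93,0],[0,0,0],87]]'
python3 - <<'E'
from h import *
plan(.56,-.22,.30,np.pi)
E
```

```text
time_s: 1.65
tcp_pos: [0.4219, 0.0989, 0.2994]
eef_rot: [-0.615, -3.078, 0.013]
force: [-0.4, 0.1, -0.4]
opening: 0.993
tcp [0.4219 0.0989 0.2994] yaw 2.747 t 1.65 tilt [-0.0041 -0.0074] F [-0.36  0.11 -0.38] open 87.4 q [ 0.16 -0.33  1.51 -0.01  1.96 -1.02]
shift total units [-8.33 -8.05  0.04] | rows 9 each [-0.926 -0.894  0.005]
turn total units [-0.1  -0.03 -4.93]
```

```bash
python3 -m pendant '[[[-0.93,-0.93,0],[0,0,0],87],[[-0.93,-0.93,0],[0,0,0],87],[[-0.93,-0.93,0],[0,0,0],87],[[-0.93,-0.9,0],[0,0,0],87],[[-0.93,-0.9,0],[0,0,-1],87],[[-0.93,-0.9,0],[0,0,-1],87],[[-0.93,-0.9,0],[0,0,-1],87],[[-0.5,-0.9,0],[-0.05,0,-1],87],[[-0.5,-0.5,0],[-0.05,0,-0.9],87]]'
python3 - <<'E'
from h import *
p,d,c=snap('wrist','w1')
plan(.56,-.22,.30,np.pi)
E
```

```text
time_s: 2.78
tcp_pos: [0.5645, -0.2058, 0.2977]
eef_rot: [0.011, -3.135, -0.004]
force: [0.8, -0.2, -1.0]
opening: 0.991
tcp [ 0.5654 -0.2072  0.2963] yaw -3.132 t 2.83 tilt [-0.0078  0.0022] F [-1.4  -0.96 -0.36] open 87.4 q [-0.41  0.12  1.1  -0.    1.93 -1.99]
shift total units [ 0.18 -0.42 -0.12] | rows 1 each [ 0.184 -0.425 -0.122]
turn total units [ 0.03 -0.1   0.11]
```

View pics/w1.png

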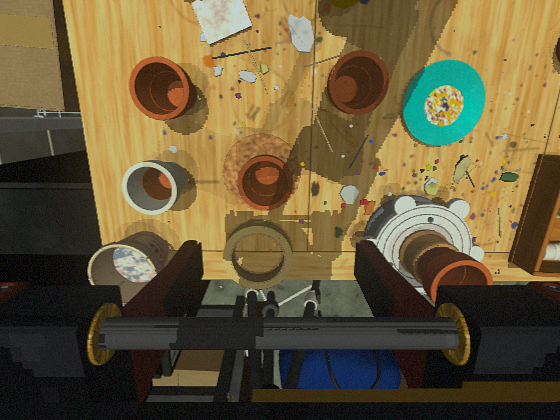

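```bash
cat >> h.py <<'E'
def fitrim(P,c0,zr,dz=0.003,ri=0.0255,ro=0.034):
    Q=P.reshape(-1,3); Q=Q[~np.isnan(Q[:,0])]; c=np.array(c0,float)
    for it in range(6):
        rr=np.hypot(*(Q[:,:2]-c).T); m=(np.abs(Q[:,2]-zr)<dz)&(rr<ro+(0.015 if it<3 else 0.003))&(rr>ri-(0.012 if it<3 else 0.004))
        q=Q[m]
        f=lambda k:np.hypot(q[:,0]-k[0],q[:,1]-k[1])-0.0294
        s=least_squares(f,c,loss='soft_l1',f_scale=0.002); c=s.x
    a=np.arctan2(q[:,1]-c[1],q[:,0]-c[0]); cov=(np.histogram(a,12,(-np.pi,np.pi))[0]>3).sum()
    return c.round(4),len(q),np.median(np.abs(s.fun)).round(4),np.median(q[:,2]).round(4),'cov%d/12'%cov
E
python3 - <<'E'
from h import *
P,p=cloud('w1')
for n,u,v in [('far',162,87),('mid',357,83),('stack',265,180),('white',152,187)]:
    print(n,P[v,u].round(3))
for n,c,z in [('white',(.53,-.38),.082),('far',(.425,-.35),.082),('stack',(.525,-.24),.087),('mid',(.425,-.13),.082),('chuck',(.615,-.028),.152)]:
    print(n,fitrim(P,c,z))
S,_=cloud('side0')
for n,c,z in [('white',(.53,-.38),.082),('far',(.425,-.35),.082),('stack',(.525,-.24),.087),('mid',(.425,-.13),.082),('chuck',(.615,-.028),.152)]:
    print('side',n,fitrim(S,c,z))
E
```

```text
far [ 0.452 -0.353  0.021]
mid [ 0.443 -0.105  0.007]
stack [ 0.572 -0.224  0.01 ]
white [ 0.579 -0.376  0.029]
white (array([ 0.5239, -0.3858]), 184, np.float64(0.0035), np.float64(0.0803), 'cov4/12')
far (array([ 0.4585, -0.3358]), 999, np.float64(0.0015), np.float64(0.0803), 'cov12/12')
stack (array([ 0.5607, -0.2216]), 767, np.float64(0.0015), np.float64(0.0853), 'cov12/12')
mid (array([ 0.4506, -0.1204]), 981, np.float64(0.0016), np.float64(0.0803), 'cov12/12')
chuck (array([ 0.6054, -0.0293]), 225, np.float64(0.0034), np.float64(0.1504), 'cov3/12')
side white (array([ 0.5353, -0.3897]), 26, np.float64(0.0033), np.float64(0.0808), 'cov2/12')
side far (array([ 0.46  , -0.3356]), 85, np.float64(0.0016), np.float64(0.081), 'cov12/12')
side stack (array([ 0.5134, -0.2436]), 27, np.float64(0.0027), np.float64(0.0857), 'cov3/12')
side mid (array([ 0.4521, -0.1195]), 97, np.float64(0.0016), np.float64(0.0808), 'cov12/12')
side chuck (array([ 0.6128, -0.0248]), 32, np.float64(0.0035), np.float64(0.1508), 'cov2/12')
```

Run:
```python
from h import *
snap('wrist','w2')
P,p=cloud('w2');S,_=cloud('side0');T,_=cloud('scene0')
for n,c,z in [('white',(.57,-.37),.082),('far',(.46,-.336),.082),('stack',(.56,-.222),.087),('mid',(.45,-.12),.082),('chuck',(.652,-.02),.152)]:
    print(n,fitrim(P,c,z)); print('   side',fitrim(S,c,z))
    try:print('   scene',fitrim(T,c,z))
    except: pass
plan(.56,-.22,.30,np.pi)
```

```text
white (array([ 0.5665, -0.3549]), 863, np.float64(0.0016), np.float64(0.0814), 'cov12/12')
   side (array([ 0.5708, -0.358 ]), 113, np.float64(0.0019), np.float64(0.0809), 'cov12/12')
   scene (array([ 0.57, -0.37]), 0, np.float64(nan), np.float64(nan), 'cov0/12')
far (array([ 0.4562, -0.3319]), 1120, np.float64(0.0016), np.float64(0.0815), 'cov12/12')
   side (array([ 0.46  , -0.3356]), 85, np.float64(0.0016), np.float64(0.081), 'cov12/12')
   scene (array([ 0.4557, -0.3383]), 114, np.float64(0.0018), np.float64(0.081), 'cov10/12')
stack (array([ 0.559 , -0.2186]), 873, np.float64(0.0016), np.float64(0.0865), 'cov12/12')
   side (array([ 0.5632, -0.2212]), 114, np.float64(0.0017), np.float64(0.0858), 'cov12/12')
   scene (array([ 0.56 , -0.222]), 0, np.float64(nan), np.float64(nan), 'cov0/12')
mid (array([ 0.4498, -0.1169]), 1122, np.float64(0.0016), np.float64(0.0816), 'cov12/12')
   side (array([ 0.4521, -0.1195]), 97, np.float64(0.0016), np.float64(0.0808), 'cov12/12')
   scene (array([ 0.449 , -0.1222]), 119, np.float64(0.0018), np.float64(0.0812), 'cov12/12')
chuck (array([ 0.6561, -0.012 ]), 607, np.float64(0.0016), np.float64(0.1517), 'cov7/12')
   side (array([ 0.6586, -0.0127]), 173, np.float64(0.0017), np.float64(0.1511), 'cov12/12')
   scene (array([ 0.6554, -0.0163]), 93, np.float64(0.0019), np.float64(0.1512), 'cov12/12')
tcp [ 0.5647 -0.2058  0.2964] yaw -3.137 t 2.88 tilt [-0.0085  0.0029] F [ 0.36  0.69 -0.99] open 87.0 q [-0.41  0.12  1.1  -0.    1.93 -1.98]
shift total units [ 0.16 -0.47 -0.12] | rows 1 each [ 0.161 -0.472 -0.12 ]
turn total units [ 0.04 -0.11  0.06]
  return _methods._mean(a, axis=axis, dtype=dtype,
  ret = ret.dtype.type(ret / rcount)
```

```bash
python3 -m pendant '[[[0.9,0.75,0.9],[0,0,0],87],[[0.9,0.75,0.9],[0,0,0],87],[[0.9,0.75,0.9],[0,0,0],87],[[0.9,0.75,0.9],[0,0,0],87],[[0.1,0,0],[0.04,-0.11,0.1],87],[[0,0,0],[0,0,0],87]]'
python3 - <<'E'
from h import *
snap('wrist','w3');P,p=cloud('w3')
print(fitrim(P,(.45,-.118),.082)); plan(.45,-.118,.072,np.pi)
snap('wrist','w4');P,p=cloud('w4')
print(fitrim(P,(.45,-.118),.082)); plan(.45,-.118,.072,np.pi)
E
```

```text
time_s: 3.62
tcp_pos: [0.4477, -0.1103, 0.1852]
eef_rot: [-0.016, -3.141, -0.001]
force: [0.2, 0.7, 0.6]
opening: 0.99
(array([ 0.4495, -0.1184]), 1627, np.float64(0.0016), np.float64(0.0813), 'cov12/12')
tcp [ 0.4479 -0.1104  0.185 ] yaw 3.131 t 3.67 tilt [-0.0007  0.0009] F [ 0.05 -0.21 -0.43] open 87.1 q [-0.32 -0.29  1.69  0.    1.75 -1.88]
shift total units [-0.08 -0.25  3.77] | rows 4 each [-0.019 -0.064  0.942]
turn total units [ 0.01 -0.01 -0.13]
(array([ 0.4498, -0.1187]), 1649, np.float64(0.0016), np.float64(0.0816), 'cov12/12')
tcp [ 0.4482 -0.1108  0.1851] yaw 3.131 t 3.73 tilt [-0.0006  0.0008] F [-0.3  -0.36  0.49] open 86.9 q [-0.32 -0.29  1.69  0.    1.75 -1.88]
shift total units [-0.07 -0.24  3.77] | rows 4 each [-0.016 -0.061  0.943]
turn total units [ 0.01 -0.01 -0.13]
```

```bash
python3 -m pendant '[[[-0.05,-0.26,0.4],[0,0,-0.13],87],[[0,0,0.9],[0,0,0],87],[[0,0,0.9],[0,0,0],87],[[0,0,0.8],[0,0,0],87],[[0,0,0.6],[0,0,0],87],[[0,0,0],[0,0,0],87]]'
python3 - <<'E'
from h import *
plan(.4497,-.1186,.073,np.pi)
E
```

```text
time_s: 4.47
tcp_pos: [0.4535, -0.1238, 0.074]
eef_rot: [0.002, 3.139, -0.002]
force: [-0.4, 0.4, 0.4]
opening: 0.99
tcp [ 0.4535 -0.1238  0.074 ] yaw 3.14 t 4.47 tilt [ 0.0024 -0.0013] F [-0.39  0.36  0.4 ] open 87.1 q [-0.34 -0.24  1.84 -0.    1.54 -1.91]
shift total units [0.13 0.17 0.03] | rows 1 each [0.127 0.173 0.032]
turn total units [-0.02  0.03 -0.02]
```

```bash
python3 -m pendant '[[[0.13,0.17,0],[0,0,0],87],[[0,0,0],[0,0,0],87],[[0,0,0],[0,0,0],60],[[0,0,0],[0,0,0],60],[[0,0,0],[0,0,0],60],[[0,0,0],[0,0,0],60],[[0,0,0],[0,0,0],60]]' 12
python3 - <<'E'
from h import *
plan(.4497,-.1186,.073,np.pi)
E
```

```text
time_s: 5.35
tcp_pos: [0.4512, -0.1191, 0.0775]
eef_rot: [0.002, 3.134, -0.005]
force: [-0.3, 0.8, 0.6]
opening: 0.745
tcp [ 0.4512 -0.1191  0.0775] yaw 3.14 t 5.35 tilt [ 0.0077 -0.0032] F [-0.29  0.75  0.59] open 65.6 q [-0.33 -0.25  1.85 -0.    1.54 -1.9 ]
shift total units [0.05 0.02 0.15] | rows 1 each [0.051 0.016 0.149]
turn total units [-0.04  0.1  -0.02]
```

```bash
python3 -m pendant '[[[0,0,-0.3],[-0.04,0.1,0],60],[[0,0,-0.8],[0,0,0],60],[[0,0,-0.9],[0,0,0],60],[[0,0,-0.9],[0,0,0],60],[[-0.3,-0.2,-0.9],[0,0,0],60],[[0,0,0],[0,0,0],60]]'
python3 - <<'E'
from h import *
snap('wrist','w5')
plan(.559,-.2186,.19,np.pi)
E
```

```text
time_s: 6.1
tcp_pos: [0.4599, -0.125, 0.196]
eef_rot: [-0.002, -3.138, -0.002]
force: [-0.3, 0.9, -1.8]
opening: 0.747
tcp [ 0.4591 -0.1246  0.1943] yaw 3.14 t 6.15 tilt [-0.0063  0.0024] F [-0.89  1.13 -1.09] open 65.5 q [-0.34 -0.24  1.63  0.    1.76 -1.91]
shift total units [-3.33 -3.13  0.11] | rows 4 each [-0.834 -0.782  0.028]
turn total units [ 0.03 -0.08 -0.02]
```

View pics/w5.png

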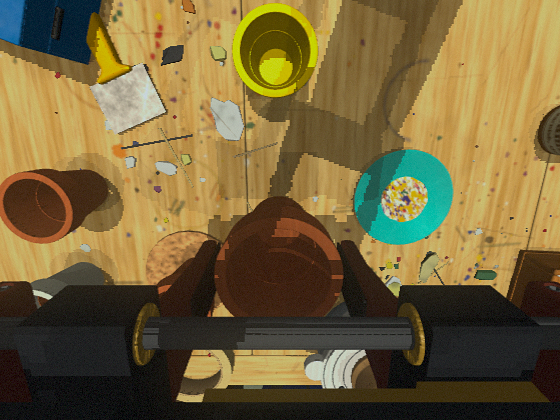

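```bash
cat >> h.py <<'E'
def snap(name,fn):
    c=bot.calibration(name); s,M=st()
    p,d=bot.get_image(name)
    cv2.imwrite('pics/'+fn+'.png',p[:,:,::-1]); np.savez('pics/'+fn+'.npz',p=p,d=d,K=c['K'],t=c['position'],R=c['rotation'],tcp=s['tcp_pos'],M=M)
    return p,d,c
def toolcloud(fn):
    P,p=cloud(fn); z=np.load('pics/'+fn+'.npz'); return (P-z['tcp'])@z['M'],p
def held(fn,off=-0.0045):
    Q,p=toolcloud(fn)
    q=Q[180:310,215:345].reshape(-1,3); q=q[~np.isnan(q[:,0])]
    r=np.hypot(q[:,0],q[:,1]); m=(r<.04)&(r>.02)&(np.abs(q[:,2]-off)<.01)
    print('held rim z hist',np.histogram(q[m,2],np.arange(-.015,.01,.001)))
    zr=off
    return fitrim(q,(0,0),zr,dz=0.002)
E
python3 - <<'E'
from h import *
snap('wrist','w6')
print(held('w6'))
plan(.559,-.2186,.19,np.pi)
E
```

```text
held rim z hist (array([   0,    0,    0,    0,    0,    0,    0,    1,    7,  260, 1576,
       1218,  246,  162,  164,  152,  179,  153,  182,  185,   93,    0,
          0,    0]), array([-1.50000000e-02, -1.40000000e-02, -1.30000000e-02, -1.20000000e-02,
       -1.10000000e-02, -1.00000000e-02, -9.00000000e-03, -8.00000000e-03,
       -7.00000000e-03, -6.00000000e-03, -5.00000000e-03, -4.00000000e-03,
       -3.00000000e-03, -2.00000000e-03, -1.00000000e-03,  1.38777878e-17,
        1.00000000e-03,  2.00000000e-03,  3.00000000e-03,  4.00000000e-03,
        5.00000000e-03,  6.00000000e-03,  7.00000000e-03,  8.00000000e-03,
        9.00000000e-03]))
(array([0.0018, 0.0009]), 3219, np.float64(0.0016), np.float64(-0.0041), 'cov10/12')
tcp [ 0.4586 -0.1244  0.1929] yaw 3.14 t 6.2 tilt [-0.0083  0.0031] F [ 0.32  1.07 -0.58] open 65.6 q [-0.34 -0.24  1.63  0.    1.76 -1.91]
shift total units [-3.35 -3.14  0.06] | rows 4 each [-0.838 -0.784  0.015]
turn total units [ 0.04 -0.1  -0.01]
```

```bash
python3 -m pendant '[[[-0.9,-0.7,-0.1],[0.04,-0.1,0],60],[[-0.9,-0.8,-0.1],[0,0,0],60],[[-0.9,-0.7,-0.1],[0,0,0],60],[[-0.9,-0.6,0],[0,0,0],60],[[-0.9,-0.2,0],[0,0,0],60],[[-0.8,0,0],[0,0,0],60],[[-0.2,0,0],[0,0,0],60],[[0,0,0],[0,0,0],60]]'
python3 - <<'E'
from h import *
for k in ('w7','w8'):
    snap('wrist',k); P,_=cloud(k); print('stack',fitrim(P,(.559,-.2186),.087)); print(held(k)); T,_=toolcloud(k); z=np.load('pics/%s.npz'%k)
    c=z['M'].T@(np.array([.559,-.2186,.087])-z['tcp']); print(c)
plan(.561,-.2186,.19,np.pi)
E
```

```text
time_s: 7.2
tcp_pos: [0.6217, -0.2139, 0.1842]
eef_rot: [-0.001, -3.118, -0.015]
force: [0.3, 0.5, -0.7]
opening: 0.747
stack (array([ 0.5602, -0.2203]), 2081, np.float64(0.0016), np.float64(0.0865), 'cov12/12')
held rim z hist (array([   0,    0,    0,    0,    0,    0,    0,    0,    7,  214, 1535,
       1268,  265,  169,  164,  169,  172,  165,  170,  173,   90,    0,
          0,    0]), array([-1.50000000e-02, -1.40000000e-02, -1.30000000e-02, -1.20000000e-02,
       -1.10000000e-02, -1.00000000e-02, -9.00000000e-03, -8.00000000e-03,
       -7.00000000e-03, -6.00000000e-03, -5.00000000e-03, -4.00000000e-03,
       -3.00000000e-03, -2.00000000e-03, -1.00000000e-03,  1.38777878e-17,
        1.00000000e-03,  2.00000000e-03,  3.00000000e-03,  4.00000000e-03,
        5.00000000e-03,  6.00000000e-03,  7.00000000e-03,  8.00000000e-03,
        9.00000000e-03]))
(array([0.0017, 0.0009]), 3190, np.float64(0.0016), np.float64(-0.0041), 'cov10/12')
[ 0.06038213 -0.00568527  0.098552  ]
stack (array([ 0.5603, -0.2203]), 2070, np.float64(0.0016), np.float64(0.0865), 'cov12/12')
held rim z hi
[... 321 characters left out ...]
       -7.00000000e-03, -6.00000000e-03, -5.00000000e-03, -4.00000000e-03,
       -3.00000000e-03, -2.00000000e-03, -1.00000000e-03,  1.38777878e-17,
        1.00000000e-03,  2.00000000e-03,  3.00000000e-03,  4.00000000e-03,
        5.00000000e-03,  6.00000000e-03,  7.00000000e-03,  8.00000000e-03,
        9.00000000e-03]))
(array([0.0017, 0.0009]), 3173, np.float64(0.0016), np.float64(-0.004), 'cov10/12')
[ 0.0601344  -0.00572645  0.09860992]
tcp [ 0.6215 -0.214   0.1849] yaw 3.141 t 7.3 tilt [-0.0225  0.0095] F [-0.22 -0.19 -1.68] open 65.5 q [-0.38  0.27  1.14  0.    1.76 -1.95]
shift total units [ 2.02 -0.15 -0.13] | rows 3 each [ 0.673 -0.051 -0.042]
turn total units [ 0.12 -0.28 -0.01]
```

View pics/w8.png

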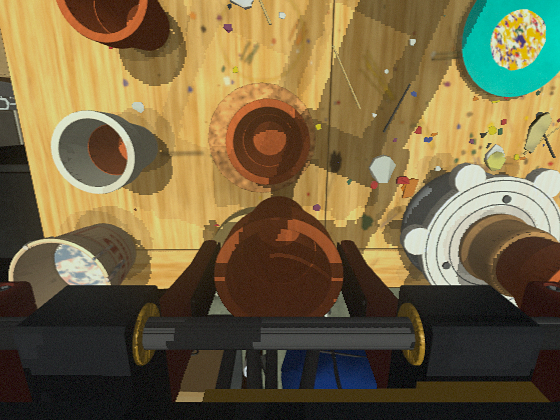

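```bash
python3 -m pendant '[[[0.6,-0.08,0],[0.12,-0.28,0],60],[[0.7,-0.08,0],[0,0,0],60],[[0.5,-0.08,0],[0,0,0],60],[[0.1,0,0.2],[0,0,0],60],[[0,0,0],[0,0,0],60],[[0,0,0],[0,0,0],60]]'
python3 - <<'E'
from h import *
snap('wrist','w9'); T,_=toolcloud('w9'); print('zfloor ok'); h=held('w9');print(h)
q=T[180:310,215:345].reshape(-1,3);q=q[~np.isnan(q[:,0])];r=np.hypot(q[:,0]-.0017,q[:,1]-.0009);m=(abs(r-.0294)<.002)&(abs(q[:,2]+.0042)<.0025);q=q[m]
A=np.c_[q[:,:2],np.ones(len(q))];print('rim plane',np.linalg.lstsq(A,q[:,2],rcond=None)[0])
plan(.5619,-.2212,.170,np.pi)
E
```

```text
time_s: 8.05
tcp_pos: [0.5605, -0.2207, 0.1804]
eef_rot: [0.002, 3.139, -0.002]
force: [0.4, 0.3, -1.9]
opening: 0.745
zfloor ok
held rim z hist (array([   0,    0,    0,    0,    0,    0,    0,    0,    9,  225, 1567,
       1253,  250,  170,  144,  168,  170,  171,  173,  179,   99,    0,
          0,    0]), array([-1.50000000e-02, -1.40000000e-02, -1.30000000e-02, -1.20000000e-02,
       -1.10000000e-02, -1.00000000e-02, -9.00000000e-03, -8.00000000e-03,
       -7.00000000e-03, -6.00000000e-03, -5.00000000e-03, -4.00000000e-03,
       -3.00000000e-03, -2.00000000e-03, -1.00000000e-03,  1.38777878e-17,
        1.00000000e-03,  2.00000000e-03,  3.00000000e-03,  4.00000000e-03,
        5.00000000e-03,  6.00000000e-03,  7.00000000e-03,  8.00000000e-03,
        9.00000000e-03]))
(array([0.0018, 0.001 ]), 3201, np.float64(0.0016), np.float64(-0.0041), 'cov10/12')
rim plane [-0.00693154  0.00146537 -0.0041133 ]
tcp [ 0.5605 -0.2207  0.1803] yaw 3.141 t 8.1 tilt [ 0.0024 -0.0015] F [ 0.3  -0.14 -1.4 ] open 65.8 q [-0.43  0.09  1.34 -0.    1.71 -2.  ]
shift total units [-0.04 -0.02  0.34] | rows 1 each [-0.045 -0.017  0.343]
turn total units [-0.02  0.03 -0.01]
```

```bash
python3 -m pendant '[[[-0.04,-0.02,0.3],[-0.02,0.03,0],60],[[0,0,0.5],[0,0,0],60],[[0,0,0.4],[0,0,0],60],[[0,0,0.2],[0,0,0],60],[[0,0,0],[0,0,0],60]]'
python3 - <<'E'
from h import *
plan(.5619,-.2212,.119,np.pi)
E
```

```text
time_s: 8.72
tcp_pos: [0.5619, -0.2207, 0.133]
eef_rot: [-0.0, -3.138, -0.003]
force: [0.9, -0.6, -1.7]
opening: 0.746
tcp [ 0.5619 -0.2207  0.133 ] yaw 3.141 t 8.72 tilt [-0.0033  0.0018] F [ 0.91 -0.6  -1.73] open 65.7 q [-0.43  0.11  1.4   0.    1.63 -2.  ]
shift total units [-0.   -0.02  0.47] | rows 1 each [-0.002 -0.017  0.466]
turn total units [ 0.02 -0.04 -0.  ]
```

```bash
python3 -m pendant '[[[0,-0.02,0.15],[0.02,-0.04,0],60],[[0,0,0.15],[0,0,0],60],[[0,0,0.08],[0,0,0],60],[[0,0,0.05],[0,0,0],60]]'
python3 - <<'E'
from h import *
plan(.5619,-.2212,.119,np.pi)
E
```

```text
time_s: 9.22
tcp_pos: [0.5623, -0.2215, 0.1207]
eef_rot: [0.0, 3.139, -0.001]
force: [-0.4, 1.5, -1.1]
opening: 0.744
tcp [ 0.5623 -0.2215  0.1207] yaw 3.141 t 9.22 tilt [ 0.0021 -0.0005] F [-0.4   1.55 -1.14] open 65.5 q [-0.43  0.11  1.42  0.    1.61 -2.  ]
shift total units [0.01 0.01 0.06] | rows 1 each [0.015 0.01  0.056]
turn total units [-0.01  0.03 -0.  ]
```

Free so far. Now single small steps watching the force.

```bash
for i in 1 2; do python3 -m pendant '[[[0,0,0.04],[0,0,0],60]]' | sed -n '2p;4p'; done;  python3 -m pendant '[[[0,0,0.05],[0,0,0],60]]'
```

```text
tcp_pos: [0.5624, -0.2214, 0.1196]
force: [-0.4, 0.7, -1.1]
tcp_pos: [0.5625, -0.2213, 0.1188]
force: [-1.7, 1.3, 2.5]
time_s: 9.6
tcp_pos: [0.5628, -0.2214, 0.1184]
eef_rot: [-0.0, 3.137, -0.001]
force: [-1.7, 1.1, 6.2]
opening: 0.747
```

```bash
python3 -m pendant '[[[0,0,0],[0,0,0],72],[[0,0,0],[0,0,0],80],[[0,0,-0.1],[0,0,0],87],[[0,0,-0.6],[0,0,0],87],[[0,0,-0.9],[0,0,0],87],[[0,0,-0.9],[0,0,0],87],[[-0.9,0,-0.4],[0,0,0],87],[[-0.9,0,0],[0,0,0],87],[[0,0,0],[0,0,0],87]]'
python3 - <<'E'
from h import *
snap('wrist','w10');P,p=cloud('w10'); 
print(fitrim(P,(.56,-.22),.123,dz=.004)); plan(.657,-.012,.25,np.pi)
E
```

```text
time_s: 10.72
tcp_pos: [0.6182, -0.2224, 0.2166]
eef_rot: [0.002, 3.131, -0.008]
force: [0.7, 0.5, -0.3]
opening: 0.988
(array([ 0.561 , -0.2201]), 2221, np.float64(0.0017), np.float64(0.1225), 'cov12/12')
tcp [ 0.6175 -0.2225  0.2171] yaw 3.14 t 10.78 tilt [ 0.0113 -0.0054] F [-0.31 -0.2   0.1 ] open 87.1 q [-0.4   0.23  1.12 -0.    1.78 -1.97]
shift total units [-1.32  7.01 -1.12] | rows 8 each [-0.165  0.877 -0.14 ]
turn total units [-0.07  0.14 -0.02]
```

View pics/w10.png

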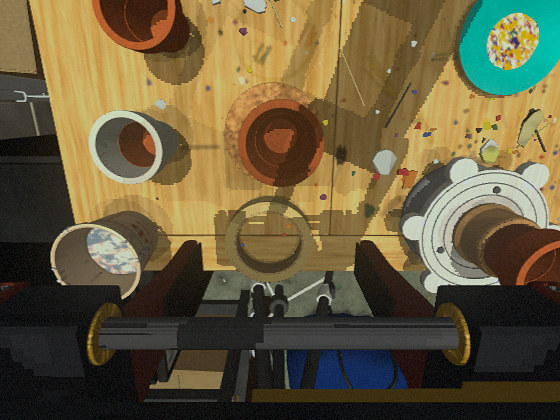

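```bash
python3 -m pendant '[[[0.9,-0.6,0],[-0.07,0.14,0],87],[[0.9,-0.65,0.1],[0,0,0],87],[[0.9,-0.65,0.2],[0,0,0],87],[[0.9,-0.65,0.2],[0,0,0],87],[[0.9,-0.65,0.2],[0,0,0],87],[[0.7,-0.4,0.2],[0,0,0],87],[[0,0,0],[0,0,0],87],[[0,0,0],[0,0,0],87]]'
python3 - <<'E'
from h import *
for k in('w11','w12'):
    snap('wrist',k);P,p=cloud(k); print(fitrim(P,(.4575,-.334),.082))
plan(.4575,-.334,.076,np.pi)
E
```

```text
time_s: 11.78
tcp_pos: [0.4506, -0.332, 0.1935]
eef_rot: [0.005, 3.141, -0.003]
force: [0.0, 0.8, 0.3]
opening: 0.991
(array([ 0.457 , -0.3346]), 1521, np.float64(0.0016), np.float64(0.0814), 'cov12/12')
(array([ 0.4569, -0.3345]), 1531, np.float64(0.0016), np.float64(0.0814), 'cov12/12')
tcp [ 0.451  -0.3319  0.1933] yaw 3.139 t 11.88 tilt [ 0.0006 -0.002 ] F [ 0.22  0.02 -0.34] open 87.0 q [-0.69 -0.02  1.43 -0.    1.73 -2.26]
shift total units [-0.21 -0.06  3.91] | rows 4 each [-0.053 -0.015  0.978]
turn total units [-0.03  0.01 -0.03]
```

```bash
python3 -m pendant '[[[-0.15,-0.1,0.6],[0,0,0],87],[[0,0,0.9],[0,0,0],87],[[0,0,0.9],[0,0,0],87],[[0,0,0.7],[0,0,0],87],[[0,0,0.5],[0,0,0],87],[[0,0,0],[0,0,0],87]]'
python3 - <<'E'
from h import *
plan(.457,-.3354,.074,np.pi)
E
```

```text
time_s: 12.62
tcp_pos: [0.4586, -0.3324, 0.0757]
eef_rot: [0.005, -3.139, -0.002]
force: [0.3, -0.2, 0.3]
opening: 0.991
tcp [ 0.4586 -0.3324  0.0757] yaw -3.138 t 12.62 tilt [-0.0024  0.0013] F [ 0.27 -0.18  0.27] open 87.2 q [-0.69  0.03  1.58 -0.    1.53 -2.26]
shift total units [ 0.05 -0.1   0.06] | rows 1 each [ 0.053 -0.101  0.056]
turn total units [ 0.02 -0.03  0.04]
```

```bash
python3 -m pendant '[[[0.05,-0.1,0.08],[0.02,-0.03,0.04],87],[[0,0,0.02],[0,0,0],60],[[0,0,0.02],[0,0,0],60],[[0,0,0.02],[0,0,0],60],[[0,0,0.02],[0,0,0],60],[[0,0,0],[0,0,0],60]]' 12
python3 - <<'E'
from h import *
plan(.457,-.3354,.074,np.pi)
E
```

```text
time_s: 13.38
tcp_pos: [0.4584, -0.3364, 0.0741]
eef_rot: [-0.0, 3.137, -0.005]
force: [0.3, -0.7, -0.8]
opening: 0.738
tcp [ 0.4584 -0.3364  0.0741] yaw -3.141 t 13.38 tilt [ 0.0043 -0.0033] F [ 0.33 -0.71 -0.85] open 64.9 q [-0.69  0.03  1.59  0.    1.51 -2.26]
shift total units [0.05 0.03 0.  ] | rows 1 each [0.048 0.033 0.003]
turn total units [-0.04  0.05  0.  ]
```

```bash
python3 -m pendant '[[[0,0,-0.3],[-0.04,0.05,0],60],[[0,0,-0.8],[0,0,0],60],[[0,0,-0.9],[0,0,0],60],[[0,0,-0.9],[0,0,0],60],[[-0.1,0,-0.9],[0,0,0],60],[[-0.5,0.3,-0.9],[0,0,0],60],[[-0.9,0.6,-0.6],[0,0,0],60],[[-0.9,0.6,0],[0,0,0],60],[[-0.9,0.7,0],[0,0,0],60],[[-0.9,0.7,0],[0,0,0],60],[[-0.9,0.6,0],[0,0,0],60],[[-0.3,0.2,0],[0,0,0],60]]'
python3 - <<'E'
from h import *
plan(.635,-.223,.235,np.pi)
E
```

```text
time_s: 14.88
tcp_pos: [0.6246, -0.2243, 0.2423]
eef_rot: [0.006, 3.141, -0.003]
force: [0.2, -1.2, -0.7]
opening: 0.736
tcp [ 0.6246 -0.2243  0.2423] yaw 3.138 t 14.88 tilt [ 0.0006 -0.002 ] F [ 0.23 -1.23 -0.72] open 64.7 q [-0.4   0.27  1.03 -0.    1.84 -1.96]
shift total units [-0.35  0.04  0.24] | rows 1 each [-0.348  0.044  0.244]
turn total units [-0.03  0.01 -0.05]
```

```bash
cat >> h.py <<'E'
def relfit(fn,c_low,z_low,off):
    Q,p=toolcloud(fn); q=Q[180:310,205:355].reshape(-1,3); q=q[~np.isnan(q[:,0])]
    h=fitrim(q,(0,0),off,dz=0.0025); h=fitrim(q,h[0],h[3],dz=.002)
    r=np.hypot(q[:,0]-h[0][0],q[:,1]-h[0][1]); m=(abs(r-.0294)<.002)&(abs(q[:,2]-h[3])<.0025); g=q[m]
    A=np.c_[g[:,:2],np.ones(len(g))]; pl=np.linalg.lstsq(A,g[:,2],rcond=None)[0]
    P,_=cloud(fn); l=fitrim(P,c_low,z_low)
    print('held',h,'plane',pl[:2].round(4),'low',l)
    print('TCP target (level, yaw pi): x %.4f y %.4f'%(l[0][0]+h[0][0],l[0][1]-h[0][1]))
E
python3 -m pendant '[[[0,0,0.1],[0,0,0],60],[[0,0,0],[0,0,0],60]]' | sed -n 2p
python3 - <<'E'
from h import *
for k in('w13','w14'):
    snap('wrist',k);relfit(k,(.5605,-.2205),.1225,-.008)
plan(.56,-.22,.235,np.pi)
E
```

```text
tcp_pos: [0.6239, -0.2251, 0.239]
held (array([0.0013, 0.0007]), 3372, np.float64(0.0017), np.float64(-0.0076), 'cov10/12') plane [-0.0039 -0.0137] low (array([ 0.5611, -0.2201]), 1858, np.float64(0.0016), np.float64(0.1225), 'cov12/12')
TCP target (level, yaw pi): x 0.5624 y -0.2208
held (array([0.0013, 0.0007]), 3381, np.float64(0.0017), np.float64(-0.0076), 'cov10/12') plane [-0.0038 -0.0138] low (array([ 0.5611, -0.22  ]), 1856, np.float64(0.0016), np.float64(0.1225), 'cov12/12')
TCP target (level, yaw pi): x 0.5624 y -0.2207
tcp [ 0.624  -0.2252  0.2395] yaw 3.137 t 15.22 tilt [ 0.0002 -0.0027] F [-0.11  0.19 -1.06] open 64.7 q [-0.4   0.27  1.04 -0.    1.84 -1.96]
shift total units [2.13 0.16 0.15] | rows 3 each [0.711 0.054 0.05 ]
turn total units [-0.03  0.   -0.05]
```

```bash
python3 -m pendant '[[[0.6,0.08,0],[0,0,-0.05],60],[[0.7,0.08,0],[0,0,0],60],[[0.5,0,0],[0,0,0],60],[[0.2,0,0.1],[0,0,0],60],[[0,0,0.2],[0,0,0],60],[[0,0,0.1],[0,0,0],60],[[0,0,0],[0,0,0],60]]'
python3 - <<'E'
from h import *
plan(.5624,-.2208,.165,np.pi)
E
```

```text
time_s: 16.1
tcp_pos: [0.5602, -0.2233, 0.2275]
eef_rot: [0.009, 3.14, -0.006]
force: [0.8, -0.6, -1.4]
opening: 0.736
tcp [ 0.5602 -0.2233  0.2275] yaw 3.136 t 16.1 tilt [ 0.0016 -0.0038] F [ 0.81 -0.56 -1.4 ] open 64.8 q [-0.43  0.09  1.25 -0.    1.79 -2.  ]
shift total units [-0.07  0.09  2.08] | rows 3 each [-0.023  0.031  0.695]
turn total units [-0.05  0.02 -0.07]
```

```bash
python3 -m pendant '[[[-0.07,0.08,0.4],[-0.05,0.02,-0.07],60],[[0,0,0.6],[0,0,0],60],[[0,0,0.5],[0,0,0],60],[[0,0,0.4],[0,0,0],60],[[0,0,0.1],[0,0,0],60],[[0,0,0],[0,0,0],60]]'
python3 - <<'E'
from h import *
plan(.5624,-.2208,.151,np.pi)
E
```

```text
time_s: 16.85
tcp_pos: [0.5624, -0.2205, 0.161]
eef_rot: [0.002, -3.138, -0.002]
force: [-0.1, -0.6, -1.5]
opening: 0.738
tcp [ 0.5624 -0.2205  0.161 ] yaw -3.141 t 16.85 tilt [-0.0032  0.0015] F [-0.1  -0.62 -1.46] open 65.0 q [-0.43  0.1   1.36 -0.    1.68 -2.  ]
shift total units [-0.   -0.01  0.33] | rows 1 each [-0.001 -0.011  0.333]
turn total units [ 0.02 -0.04  0.01]
```

```bash
python3 -m pendant '[[[0,-0.01,0.12],[0.02,-0.04,0],60],[[0,0,0.1],[0,0,0],60],[[0,0,0.05],[0,0,0],60]]' | sed -n '2p;4p'; for i in 1 2; do python3 -m pendant '[[[0,0,0.04],[0,0,0],60]]' | sed -n '2p;4p'; done
```

```text
tcp_pos: [0.5628, -0.2213, 0.1543]
force: [-0.9, -0.9, -1.1]
tcp_pos: [0.5629, -0.2213, 0.1533]
force: [0.5, -0.1, -0.7]
tcp_pos: [0.5629, -0.2214, 0.1523]
force: [-0.9, 0.9, 0.5]
```

```bash
for i in 1 2; do python3 -m pendant '[[[0,0,0.04],[0,0,0],60]]' | sed -n '2p;4p'; done
```

```text
tcp_pos: [0.563, -0.2215, 0.1516]
force: [-1.4, -0.6, 2.4]
tcp_pos: [0.5631, -0.2216, 0.1511]
force: [-0.9, 0.6, 4.9]
```

```bash
python3 -m pendant '[[[0,0,0],[0,0,0],72],[[0,0,0],[0,0,0],80],[[0,0,-0.1],[0,0,0],87],[[0,0,-0.6],[0,0,0],87],[[0,0,-0.9],[0,0,0],87],[[-0.9,0,-0.9],[0,0,0],87],[[-0.9,0,-0.4],[0,0,0],87],[[-0.2,0,-0.1],[0,0,0],87],[[0,0,0],[0,0,0],87]]'
python3 - <<'E'
from h import *
snap('wrist','w15');P,p=cloud('w15'); 
print(fitrim(P,(.561,-.22),.1585,dz=.004)); plan(.657,-.0125,.25,np.pi)
E
```

```text
time_s: 18.85
tcp_pos: [0.6241, -0.221, 0.2499]
eef_rot: [-0.001, 3.133, -0.006]
force: [0.7, -0.2, -0.7]
opening: 0.991
(array([ 0.561 , -0.2208]), 2384, np.float64(0.0017), np.float64(0.1586), 'cov12/12')
tcp [ 0.6238 -0.221   0.2496] yaw -3.141 t 18.9 tilt [ 0.0087 -0.0036] F [ 0.45 -0.57  0.05] open 86.9 q [-0.39  0.26  1.03  0.    1.84 -1.96]
shift total units [-1.11  6.95 -0.03] | rows 7 each [-0.159  0.993 -0.004]
turn total units [-0.04  0.11  0.01]
```

View pics/w15.png

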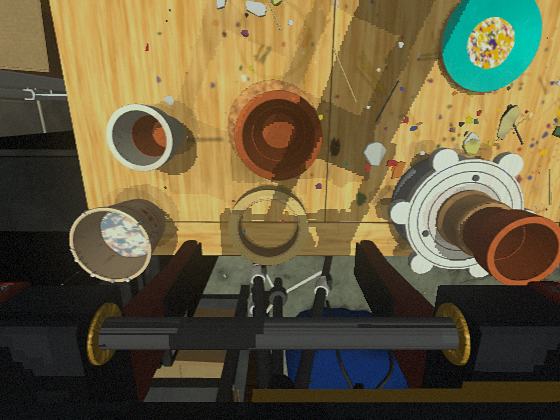

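Stack rim is at 0.1586, level and home. Next the chuck pot.

```bash
python3 -m pendant '[[[-0.15,0.9,0],[-0.04,0.11,0],87],[[-0.2,0.95,0],[0,0,0],87],[[-0.2,0.95,0],[0,0,0],87],[[-0.2,0.95,0],[0,0,0],87],[[-0.2,0.95,0],[0,0,0],87],[[-0.2,0.95,0],[0,0,0],87],[[-0.15,0.9,0],[0,0,0],87],[[0,0.2,0],[0,0,0],87],[[0,0,0],[0,0,0],87],[[0,0,0],[0,0,0],87]]'
python3 - <<'E'
from h import *
for k in ('w16','w17'):
    snap('wrist',k);P,p=cloud(k); print(fitrim(P,(.657,-.0125),.152))
plan(.657,-.0135,.144,np.pi)
E
```

```text
time_s: 20.15
tcp_pos: [0.6556, -0.0171, 0.2451]
eef_rot: [-0.009, -3.13, 0.001]
force: [-1.1, 0.5, 0.3]
opening: 0.99
(array([ 0.6561, -0.0118]), 1803, np.float64(0.0016), np.float64(0.1517), 'cov12/12')
(array([ 0.6561, -0.0118]), 1797, np.float64(0.0016), np.float64(0.1517), 'cov12/12')
tcp [ 0.6558 -0.0171  0.2451] yaw 3.135 t 20.25 tilt [-0.0112 -0.0002] F [-0.56  0.6  -0.77] open 87.2 q [-0.08  0.26  1.04 -0.    1.86 -1.64]
shift total units [-0.08  0.12  3.37] | rows 4 each [-0.02   0.031  0.843]
turn total units [-0.   -0.14 -0.08]
```

```bash
python3 -m pendant '[[[-0.03,0.14,0.5],[0,-0.14,-0.08],87],[[0,0,0.8],[0,0,0],87],[[0,0,0.8],[0,0,0],87],[[0,0,0.6],[0,0,0],87],[[0,0,0.5],[0,0,0],87],[[0,0,0.05],[0,0,0],87]]'
python3 - <<'E'
from h import *
plan(.6563,-.0127,.144,np.pi)
E
```

```text
time_s: 21.0
tcp_pos: [0.657, -0.017, 0.1458]
eef_rot: [0.007, 3.138, -0.002]
force: [1.1, -0.5, -0.2]
opening: 0.992
tcp [ 0.657  -0.017   0.1458] yaw 3.137 t 21.0 tilt [ 0.0031 -0.0011] F [ 1.09 -0.52 -0.15] open 87.3 q [-0.08  0.24  1.23 -0.    1.66 -1.64]
shift total units [0.02 0.14 0.06] | rows 1 each [0.024 0.145 0.06 ]
turn total units [-0.01  0.04 -0.06]
```

```bash
python3 -m pendant '[[[0.02,0.16,0.08],[0,0.04,-0.06],87],[[0,0,0.02],[0,0,0],78],[[0,0,0.02],[0,0,0],72]]' 12 | sed -n '2p;4p'
python3 - <<'E'
from h import *
plan(.6563,-.0127,.144,np.pi)
E
```

```text
tcp_pos: [0.6573, -0.0118, 0.1444]
force: [-0.1, -0.4, -0.3]
tcp [ 0.6573 -0.0118  0.1444] yaw -3.141 t 21.38 tilt [ 0.0031 -0.0013] F [-0.09 -0.39 -0.33] open 73.5 q [-0.07  0.24  1.23 -0.    1.66 -1.64]
shift total units [ 0.03 -0.03  0.01] | rows 1 each [ 0.034 -0.028  0.012]
turn total units [-0.02  0.04  0.01]
```

```bash
python3 -m pendant '[[[0.03,-0.03,0.02],[0,0,0],68],[[0,0,0.02],[0,0,0],60],[[0,0,0.02],[0,0,0],60],[[0,0,0.02],[0,0,0],60]]' 12
python3 - <<'E'
from h import *
plan(.6563,-.0127,.144,np.pi)
E
```

```text
time_s: 21.88
tcp_pos: [0.6568, -0.0127, 0.1441]
eef_rot: [-0.001, 3.136, -0.002]
force: [-0.9, 0.7, 2.9]
opening: 0.738
tcp [ 0.6568 -0.0127  0.1441] yaw -3.141 t 21.88 tilt [ 0.0057 -0.0012] F [-0.92  0.72  2.9 ] open 65.0 q [-0.07  0.24  1.24 -0.    1.66 -1.64]
shift total units [0.02 0.   0.  ] | rows 1 each [0.016 0.001 0.003]
turn total units [-0.02  0.07  0.01]
```

```bash
python3 -m pendant '[[[0,0,-0.15],[0,0.07,0],60],[[0,0,-0.15],[0,0,0],60]]' | sed -n '2p;4p'; python3 -m pendant '[[[0,0,-0.3],[0,0,0],60],[[0,0,-0.7],[0,0,0],60],[[0,0,-0.7],[0,0,0],60],[[0,0,-0.7],[0,0,0],60],[[0,0,-0.7],[0,0,0],60],[[0,0,-0.4],[0,0,0],60]]'
```

```text
tcp_pos: [0.6564, -0.0128, 0.1518]
force: [-0.0, 0.3, -0.3]
time_s: 22.88
tcp_pos: [0.6563, -0.0127, 0.2612]
eef_rot: [0.001, -3.138, 0.002]
force: [0.3, 0.2, -0.8]
opening: 0.732
```

```bash
python3 -m pendant '[[[0.1,-0.8,-0.1],[0,0,0],60],[[0.15,-0.95,-0.1],[0,0,0],60],[[0.15,-0.95,-0.1],[0,0,0],60],[[0.15,-0.95,0],[0,0,0],60],[[0.15,-0.95,0],[0,0,0],60],[[0.15,-0.95,0],[0,0,0],60],[[0.15,-0.9,0],[0,0,0],60],[[0,-0.4,0],[0,0,0],60],[[0,-0.1,0],[0,0,0],60],[[0,0,0],[0,0,0],60]]'
python3 - <<'E'
from h import *
for k in('w18','w19'):
    snap('wrist',k);relfit(k,(.561,-.2205),.1586,-.008)
plan(.5625,-.2213,.26,np.pi)
E
```

```text
time_s: 24.12
tcp_pos: [0.621, -0.2379, 0.2651]
eef_rot: [-0.008, -3.128, 0.002]
force: [0.0, 0.3, -1.4]
opening: 0.738
held (array([0.0005, 0.0008]), 3319, np.float64(0.0017), np.float64(-0.0077), 'cov10/12') plane [-0.0036 -0.0022] low (array([ 0.561 , -0.2209]), 1976, np.float64(0.0016), np.float64(0.1586), 'cov12/12')
TCP target (level, yaw pi): x 0.5615 y -0.2217
held (array([0.0005, 0.0008]), 3319, np.float64(0.0017), np.float64(-0.0076), 'cov10/12') plane [-0.0036 -0.0015] low (array([ 0.561, -0.221]), 1970, np.float64(0.0016), np.float64(0.1586), 'cov12/12')
TCP target (level, yaw pi): x 0.5615 y -0.2218
tcp [ 0.6212 -0.2374  0.2653] yaw 3.137 t 24.23 tilt [-0.0133 -0.0012] F [-0.19  0.55 -1.09] open 64.5 q [-0.41  0.29  0.96 -0.01  1.9  -1.98]
shift total units [1.95 0.53 0.2 ] | rows 2 each [0.977 0.263 0.101]
turn total units [-0.02 -0.17 -0.05]
```

```bash
python3 -m pendant '[[[0.6,0.2,0],[-0.02,-0.17,-0.05],60],[[0.7,0.2,0],[0,0,0],60],[[0.5,0.1,0],[0,0,0],60],[[0.15,0,0.1],[0,0,0],60],[[0,0,0.1],[0,0,0],60],[[0,0,0],[0,0,0],60]]'
python3 - <<'E'
from h import *
plan(.5615,-.2217,.187,np.pi)
E
```

```text
time_s: 24.98
tcp_pos: [0.5632, -0.2173, 0.2593]
eef_rot: [-0.011, 3.139, 0.001]
force: [-1.1, -0.5, -1.1]
opening: 0.734
tcp [ 0.5632 -0.2173  0.2593] yaw -3.134 t 24.98 tilt [0.0021 0.0009] F [-1.13 -0.53 -1.11] open 64.6 q [-0.43  0.1   1.19  0.    1.85 -2.  ]
shift total units [ 0.06 -0.15  2.41] | rows 3 each [ 0.02  -0.049  0.803]
turn total units [0.01 0.03 0.09]
```

```bash
python3 -m pendant '[[[0.06,-0.12,0.4],[0.01,0.03,0.09],60],[[0,0,0.5],[0,0,0],60],[[0,0,0.6],[0,0,0],60],[[0,0,0.4],[0,0,0],60],[[0,0,0.15],[0,0,0],60],[[0,0,0],[0,0,0],60]]'
python3 - <<'E'
from h import *
plan(.5615,-.2217,.187,np.pi)
E
```

```text
time_s: 25.72
tcp_pos: [0.5613, -0.2212, 0.1905]
eef_rot: [-0.001, -3.137, -0.003]
force: [0.1, 0.4, -1.1]
opening: 0.733
tcp [ 0.5613 -0.2212  0.1905] yaw 3.141 t 25.73 tilt [-0.0042  0.0016] F [ 0.08  0.45 -1.07] open 64.5 q [-0.43  0.1   1.31 -0.    1.73 -2.  ]
shift total units [-0.01 -0.02  0.12] | rows 1 each [-0.008 -0.017  0.115]
turn total units [ 0.02 -0.05 -0.01]
```

```bash
for i in 1 2 3; do python3 -m pendant '[[[0,0,0.035],[0,0,0],60]]' | sed -n '2p;4p'; done
```

```text
tcp_pos: [0.5615, -0.2213, 0.1901]
force: [0.2, 0.1, -0.6]
tcp_pos: [0.5617, -0.2214, 0.1896]
force: [-0.2, 0.1, -0.8]
tcp_pos: [0.5618, -0.2214, 0.1891]
force: [-1.4, -0.1, -0.5]
```

```bash
for i in 1 2 3 4; do python3 -m pendant '[[[0,0,0.04],[0,0,0],60]]' | sed -n '2p;4p'; done
```

```text
tcp_pos: [0.5618, -0.2214, 0.1882]
force: [-0.3, -0.3, -0.5]
tcp_pos: [0.5619, -0.2215, 0.1874]
force: [-1.1, -0.1, 0.9]
tcp_pos: [0.562, -0.2216, 0.187]
force: [-0.9, 0.2, 3.8]
tcp_pos: [0.5623, -0.2217, 0.1868]
force: [-1.5, -0.1, 3.4]
```

```bash
python3 -m pendant '[[[0,0,0],[0,0,0],72],[[0,0,0],[0,0,0],80],[[0,0,-0.1],[0,0,0],87],[[0,0,-0.6],[0,0,0],87],[[0,0,-0.9],[0,0,0],87],[[-0.9,0,-0.9],[0,0,0],87],[[-0.9,0,-0.4],[0,0,0],87],[[-0.2,0,-0.1],[0,0,0],87],[[0,0,0],[0,0,0],87]]'
python3 - <<'E'
from h import *
snap('wrist','w20');P,p=cloud('w20'); 
print(fitrim(P,(.561,-.22),.1945,dz=.004)); print(fitrim(P,(.567,-.356),.082));plan(.567,-.356,.19,np.pi)
E
```

```text
time_s: 27.72
tcp_pos: [0.6231, -0.2217, 0.2843]
eef_rot: [0.002, 3.137, -0.003]
force: [-1.2, -0.0, -0.3]
opening: 0.992
(array([ 0.5613, -0.2204]), 2384, np.float64(0.0017), np.float64(0.1944), 'cov12/12')
(array([ 0.5683, -0.3564]), 1053, np.float64(0.0016), np.float64(0.0814), 'cov12/12')
tcp [ 0.6228 -0.2217  0.2841] yaw 3.14 t 27.77 tilt [ 0.0042 -0.0021] F [-0.37  0.68  0.36] open 87.0 q [-0.39  0.27  0.95 -0.    1.91 -1.96]
shift total units [ 1.87 -4.47  3.14] | rows 5 each [ 0.373 -0.895  0.627]
turn total units [-0.03  0.05 -0.02]
```

View pics/w20.png

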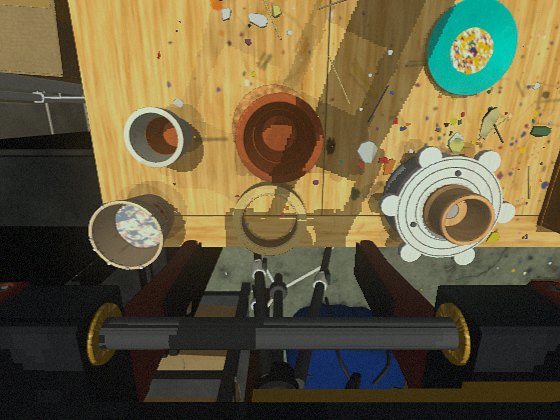

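```bash
python3 -m pendant '[[[0.35,-0.85,0.3],[-0.03,0.05,0],87],[[0.4,-0.9,0.5],[0,0,0],87],[[0.4,-0.9,0.5],[0,0,0],87],[[0.4,-0.9,0.4],[0,0,0],87],[[0.3,-0.7,0.4],[0,0,0],87],[[0,0,0],[0,0,0],87],[[0,0,0],[0,0,0],87],[[0,0,0],[0,0,0],87]]'
python3 - <<'E'
from h import *
for k in('w21','w22'):
    snap('wrist',k);P,p=cloud(k); print(fitrim(P,(.568,-.356),.082))
plan(.568,-.3573,.15,np.pi)
E
```

```text
time_s: 28.78
tcp_pos: [0.5615, -0.3502, 0.2184]
eef_rot: [-0.0, -3.139, -0.005]
force: [-0.3, -0.2, -0.0]
opening: 0.991
(array([ 0.5679, -0.3571]), 1294, np.float64(0.0016), np.float64(0.0814), 'cov12/12')
(array([ 0.5679, -0.3571]), 1288, np.float64(0.0016), np.float64(0.0814), 'cov12/12')
tcp [ 0.5616 -0.3502  0.2186] yaw 3.142 t 28.88 tilt [-0.0022  0.0028] F [-0.17 -0.37 -0.09] open 87.0 q [-0.61  0.26  1.08  0.    1.8  -2.18]
shift total units [-0.22 -0.24  2.29] | rows 3 each [-0.072 -0.081  0.762]
turn total units [ 0.03 -0.03 -0.  ]
```

Target y −0.358 (subtracting the 0.9 mm camera bias).

```bash
python3 -m pendant '[[[-0.2,-0.28,0.4],[0,0,0],87],[[0,0,0.6],[0,0,0],87],[[0,0,0.6],[0,0,0],87],[[0,0,0.4],[0,0,0],87],[[0,0,0],[0,0,0],87]]'
python3 - <<'E'
from h import *
plan(.568,-.358,.077,np.pi)
E
```

```text
time_s: 29.5
tcp_pos: [0.5681, -0.3576, 0.1521]
eef_rot: [0.002, -3.137, -0.007]
force: [0.7, -0.1, -0.4]
opening: 0.993
tcp [ 0.5681 -0.3576  0.1521] yaw -3.14 t 29.5 tilt [-0.0047  0.0047] F [ 0.68 -0.14 -0.45] open 87.4 q [-0.61  0.29  1.16  0.    1.69 -2.19]
shift total units [-0.01 -0.02  2.5 ] | rows 3 each [-0.003 -0.008  0.835]
turn total units [ 0.06 -0.06  0.02]
```

```bash
python3 -m pendant '[[[0,-0.05,0.4],[0.06,-0.06,0],87],[[0,-0.02,0.6],[0,0,0],87],[[0,0,0.6],[0,0,0],87]]'
python3 - <<'E'
from h import *
plan(.568,-.358,.077,np.pi)
E
```

```text
time_s: 29.88
tcp_pos: [0.5689, -0.3606, 0.104]
eef_rot: [-0.002, 3.137, -0.005]
force: [-0.3, -0.2, 0.4]
opening: 0.99
tcp [ 0.5689 -0.3606  0.104 ] yaw -3.14 t 29.88 tilt [ 0.0043 -0.0032] F [-0.27 -0.18  0.39] open 87.1 q [-0.62  0.3   1.24 -0.    1.6  -2.19]
shift total units [0.04 0.09 0.9 ] | rows 1 each [0.035 0.088 0.9  ]
turn total units [-0.04  0.05  0.02]
```

```bash
python3 -m pendant '[[[0.03,0.06,0.5],[-0.04,0.05,0],87],[[0,0,0.25],[0,0,0],87],[[0,0,0.02],[0,0,0],87]]'|sed -n '2p;4p';python3 -m pendant '[[[0,0,0.02],[0,0,0],60],[[0,0,0.02],[0,0,0],60],[[0,0,0.02],[0,0,0],60],[[0,0,0.02],[0,0,0],60]]' 12
python3 - <<'E'
from h import *
plan(.568,-.358,.077,np.pi)
E
```

```text
tcp_pos: [0.5669, -0.3579, 0.0761]
force: [-0.2, -0.4, 0.2]
time_s: 30.75
tcp_pos: [0.5678, -0.3583, 0.0762]
eef_rot: [0.002, -3.141, -0.002]
force: [-1.3, 0.9, 0.7]
opening: 0.744
tcp [ 0.5678 -0.3583  0.0762] yaw -3.14 t 30.75 tilt [-0.0009  0.0012] F [-1.28  0.88  0.72] open 65.5 q [-0.61  0.31  1.28  0.    1.56 -2.19]
shift total units [-0.01  0.01 -0.03] | rows 1 each [-0.008  0.01  -0.028]
turn total units [ 0.01 -0.01  0.02]
```

```bash
python3 -m pendant '[[[0,0,-0.3],[0,0,0],60],[[0,-0.02,-0.7],[0,0,0],60],[[0,0,-0.8],[0,0,0],60],[[0,0,-0.8],[0,0,0],60],[[0,0,-0.9],[0,0,0],60],[[0,0,-0.9],[0,0,0],60],[[-0.2,0,-0.9],[0,0,0],60],[[-0.5,0.3,-0.9],[0,0,0],60],[[-0.6,0.8,-0.5],[0,0,0],60],[[-0.6,0.9,0],[0,0,0],60],[[-0.6,0.9,0],[0,0,0],60],[[-0.3,0.9,0],[0,0,0],60]]'
python3 - <<'E'
from h import *
plan(.72,-.013,.26,np.pi)
E
```

```text
time_s: 32.25
tcp_pos: [0.6526, -0.2452, 0.3035]
eef_rot: [0.007, 3.127, -0.015]
force: [-0.7, -0.4, -2.1]
opening: 0.745
tcp [ 0.6526 -0.2452  0.3035] yaw 3.137 t 32.25 tilt [ 0.0148 -0.0093] F [-0.66 -0.42 -2.14] open 65.5 q [-0.41  0.38  0.78 -0.    1.96 -1.97]
shift total units [-2.19  7.76  1.41] | rows 8 each [-0.274  0.97   0.176]
turn total units [-0.12  0.18 -0.05]
```

```bash
python3 -m pendant '[[[-0.25,0.9,0.1],[-0.12,0.18,0],60],[[-0.3,0.95,0.2],[0,0,0],60],[[-0.3,0.95,0.2],[0,0,0],60],[[-0.3,0.95,0.2],[0,0,0],60],[[-0.3,0.95,0.2],[0,0,0],60],[[-0.3,0.95,0.2],[0,0,0],60],[[-0.25,0.9,0.2],[0,0,0],60],[[-0.1,0.4,0.1],[0,0,0],60],[[0,0.1,0],[0,0,0],60],[[0,0,0],[0,0,0],60]]'
python3 - <<'E'
from h import *
plan(.72,-.013,.26,np.pi)
for k in('w23','w24'):
    snap('wrist',k)
    P,_=cloud(k); 
    try: relfit(k,(.656,-.012),.102,-.006)
    except Exception as e: print(e)
plan(.72,-.013,.26,np.pi)
E
```

```text
time_s: 33.5
tcp_pos: [0.7183, -0.0266, 0.2774]
eef_rot: [0.005, 3.125, -0.007]
force: [0.2, -0.5, -0.6]
opening: 0.745
tcp [ 0.7183 -0.0266  0.2774] yaw 3.138 t 33.5 tilt [ 0.0169 -0.0043] F [ 0.17 -0.49 -0.57] open 65.5 q [-0.08  0.43  0.76 -0.    1.93 -1.65]
shift total units [-0.04  0.45  0.58] | rows 1 each [-0.044  0.455  0.579]
turn total units [-0.05  0.21 -0.04]
held (array([-0.0002,  0.0008]), 3271, np.float64(0.0017), np.float64(-0.0053), 'cov10/12') plane [ 0.0022 -0.0002] low (array([ 0.6568, -0.0119]), 982, np.float64(0.0023), np.float64(0.1012), 'cov12/12')
TCP target (level, yaw pi): x 0.6566 y -0.0127
held (array([-0.0002,  0.0008]), 3264, np.float64(0.0017), np.float64(-0.0053), 'cov10/12') plane [ 0.0018 -0.0007] low (array([ 0.6568, -0.0118]), 979, np.float64(0.0023), np.float64(0.1012), 'cov12/12')
TCP target (level, yaw pi): x 0.6566 y -0.0126
tcp [ 0.7183 -0.027   0.2773] yaw 3.138 t 33.6 tilt [ 0.0169 -0.0043] F [-0.71  0.16 -1.57] open 65.2 q [-0.08  0.43  0.76 -0.    1.93 -1.65]
shift total units [-0.04  0.47  0.57] | rows 1 each [-0.044  0.468  0.575]
turn total units [-0.05  0.21 -0.05]
```

View pics/w24.png

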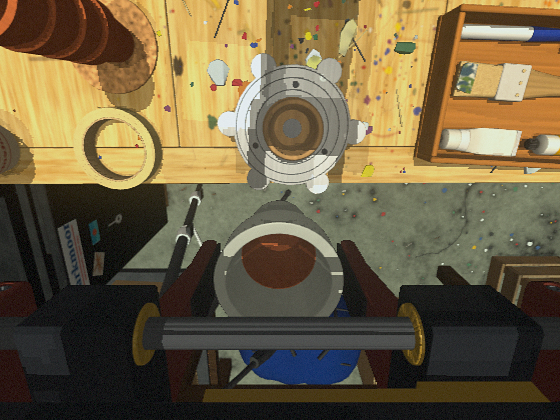

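```bash
python3 -m pendant '[[[0.6,0.25,0.3],[-0.05,0.21,-0.04],60],[[0.7,0.2,0.4],[0,0,0],60],[[0.5,0.05,0.5],[0,0,0],60],[[0.2,0,0.5],[0,0,0],60],[[0,0,0.5],[0,0,0],60],[[0,0,0.3],[0,0,0],60],[[0,0,0],[0,0,0],60]]'
python3 - <<'E'
from h import *
plan(.6564,-.0127,.1465,np.pi)
E
```

```text
time_s: 34.48
tcp_pos: [0.6568, -0.0177, 0.201]
eef_rot: [0.013, 3.139, -0.002]
force: [-0.4, -0.2, 0.8]
opening: 0.748
tcp [ 0.6568 -0.0177  0.201 ] yaw 3.133 t 34.48 tilt [ 0.0025 -0.0014] F [-0.39 -0.22  0.77] open 65.8 q [-0.08  0.24  1.14 -0.    1.76 -1.64]
shift total units [0.02 0.17 1.81] | rows 2 each [0.01  0.084 0.907]
turn total units [-0.02  0.03 -0.1 ]
```

```bash
python3 -m pendant '[[[0.02,0.17,0.1],[-0.02,0.03,-0.1],60],[[0,0,0.2],[0,0,0],60],[[0,0,0.4],[0,0,0],60],[[0,0,0.4],[0,0,0],60],[[0,0,0.2],[0,0,0],60],[[0,0,0],[0,0,0],60]]'
python3 - <<'E'
from h import *
plan(.6564,-.0127,.1465,np.pi)
E
```

```text
time_s: 35.22
tcp_pos: [0.6568, -0.0121, 0.1595]
eef_rot: [-0.001, 3.141, 0.0]
force: [-0.6, 0.7, -1.2]
opening: 0.748
tcp [ 0.6568 -0.0121  0.1595] yaw -3.141 t 35.23 tilt [0.0003 0.0002] F [-0.58  0.66 -1.19] open 65.8 q [-0.07  0.24  1.21  0.    1.69 -1.64]
shift total units [ 0.01 -0.02  0.43] | rows 1 each [ 0.015 -0.019  0.432]
turn total units [0.   0.   0.01]
```

```bash
python3 -m pendant '[[[0.01,-0.02,0.15],[0,0,0],60],[[0,0,0.15],[0,0,0],60],[[0,0,0.05],[0,0,0],60],[[0,0,0.04],[0,0,0],60]]' | sed -n '2p;4p'; for i in 1 2; do python3 -m pendant '[[[0,0,0.04],[0,0,0],60]]' | sed -n '2p;4p'; done
```

```text
tcp_pos: [0.6565, -0.0127, 0.1484]
force: [-1.9, -0.1, 0.4]
tcp_pos: [0.6565, -0.0127, 0.1476]
force: [-0.6, 0.8, 0.8]
tcp_pos: [0.6566, -0.0127, 0.1469]
force: [-2.3, -0.2, 4.3]
```

```bash
python3 -m pendant '[[[0,0,0.04],[0,0,0],60]]' | sed -n '2p;4p';python3 -m pendant '[[[0,0,0],[0,0,0],72],[[0,0,0],[0,0,0],80],[[0,0,-0.1],[0,0,0],87],[[0,0,-0.6],[0,0,0],87],[[0,0,-0.9],[0,0,0],87],[[-0.8,0,-0.9],[0,0,0],87],[[-0.9,0,-0.4],[0,0,0],87],[[-0.2,0,-0.1],[0,0,0],87],[[0,0,0],[0,0,0],87]]'
python3 - <<'E'
from h import *
snap('wrist','w25');P,p=cloud('w25'); 
print(fitrim(P,(.656,-.012),.152,dz=.004))
Q=P.reshape(-1,3);Q=Q[~np.isnan(Q[:,0])];r=np.hypot(Q[:,0]-.656,Q[:,1]+.012);m=(abs(r-.0294)<.0025)&(abs(Q[:,2]-.152)<.004);g=Q[m];print(np.linalg.lstsq(np.c_[g[:,:2],np.ones(len(g))],g[:,2],rcond=None)[0][:2])
plan(.656,-.012,.2)
E
```

```text
tcp_pos: [0.6568, -0.0127, 0.1467]
force: [-1.9, 0.6, 5.7]
time_s: 37.22
tcp_pos: [0.715, -0.0129, 0.245]
eef_rot: [-0.0, 3.133, -0.001]
force: [-0.1, 0.4, 0.4]
opening: 0.993
(array([ 0.6576, -0.0117]), 2292, np.float64(0.0017), np.float64(0.1521), 'cov12/12')
[-0.02194691 -0.00158873]
tcp [ 0.7147 -0.0129  0.2448] yaw -3.141 t 37.27 tilt [ 0.0083 -0.0004] F [-0.35  0.09  0.36] open 87.3 q [-0.07  0.41  0.85  0.    1.87 -1.64]
shift total units [1.97 0.03 1.48] | rows 2 each [0.985 0.016 0.738]
turn total units [-0.   0.1 -0. ]
```

View pics/w25.png

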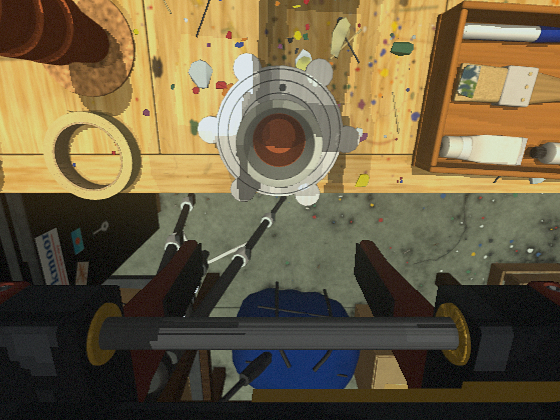

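Run:
```python
from h import *
def slope(k,c,z):
    P,p=cloud(k);Q=P.reshape(-1,3);Q=Q[~np.isnan(Q[:,0])];r=np.hypot(Q[:,0]-c[0],Q[:,1]-c[1]);m=(abs(r-.0294)<.0025)&(abs(Q[:,2]-z)<.004);g=Q[m];print(k,np.linalg.lstsq(np.c_[g[:,:2],np.ones(len(g))],g[:,2],rcond=None)[0][:2],np.median(g[:,2]))
slope('w16',(.656,-.012),.152);slope('w17',(.656,-.012),.152);slope('w25',(.6576,-.0117),.152)
slope('w10',(.561,-.22),.1225);slope('w15',(.561,-.22),.1586);slope('w20',(.5613,-.2204),.1944)
```

```text
w16 [0.00141937 0.0013723 ] 0.15179525507197542
w17 [-0.00034628 -0.00183842] 0.1518332475267317
w25 [-0.01480707 -0.0010773 ] 0.1522191114321906
w10 [-0.01142235 -0.0037957 ] 0.12260705927299867
w15 [-0.00487033  0.00947382] 0.15871680021378465
w20 [-0.00130469 -0.00217618] 0.19456342769723708
```

Run:
```python
from h import *
P,p=cloud('w25');Q=P.reshape(-1,3);Q=Q[~np.isnan(Q[:,0])]
c=np.array([.6565,-.0125]);d=Q[:,:2]-c;r=np.hypot(*d.T);m=(abs(Q[:,2]-.06)<.006)&(r>.072)&(r<.09);a=np.degrees(np.arctan2(d[m,1],d[m,0]))
print(np.histogram(a,np.arange(-180,181,10)))
print('mean phase(mod60)',np.degrees(np.angle(np.exp(6j*np.radians(a)).mean()))/6, 'rmax',np.percentile(r[m],[95,99]))
bins={}
S,_=cloud('side0')
for k,X in (('w25',P),('side',S)):
    q=X.reshape(-1,3);m=(abs(q[:,2]-.05)<.003)&(q[:,1]>.07)&(q[:,1]<.5)&(q[:,0]>.45)
    print(k,'crate top',np.nanmin(q[m],0),np.nanmax(q[m],0))
```

```text
(array([  0,  46, 166,  65,   0,   0,   0,  30, 133,  53,   0,   0,   0,
        20, 111,  57,   0,   0,   0,  23, 121,  62,   0,   0,   0,  36,
       147,  68,   0,   0,   0,  49, 176,  71,   0,   0]), array([-180, -170, -160, -150, -140, -130, -120, -110, -100,  -90,  -80,
        -70,  -60,  -50,  -40,  -30,  -20,  -10,    0,   10,   20,   30,
         40,   50,   60,   70,   80,   90,  100,  110,  120,  130,  140,
        150,  160,  170,  180]))
mean phase(mod60) 26.111406907197317 rmax [0.08213527 0.08324487]
w25 crate top [0.53403316 0.15315066 0.04700183] [0.70461668 0.29721878 0.05226506]
side crate top [0.53565869 0.15251092 0.04700613] [0.71361632 0.42818409 0.05279393]
```

```bash
python3 -m pendant '[[[0.9,-0.5,0],[0,0,0],87.8],[[0.9,-0.5,0],[0,0,0],87.8],[[0.9,-0.5,0],[0,0,0],87.8],[[0.9,-0.5,0],[0,0,0],87.8],[[0.9,-0.5,0],[0,0,0],87.8],[[0.9,-0.5,0],[0,0,0],87.8],[[0.7,-0.5,0],[0,0,0],87.8],[[0,0,0],[0,0,1],87.8],[[0,0,0],[0,0,1],87.8],[[0,0,0],[0,0,1],87.8],[[0,0,0],[0,0,1],87.8],[[0,0,0],[0,0,1],87.8]]'
python3 -m pendant '[[[0,0,0],[0,0,1],87.8],[[0,0,0],[0,0,1],87.8],[[0,0,0],[0,0,1],87.8],[[0,0,0],[0,0,1],87.8],[[0,0,0],[0,0,1],87.8],[[0,0,0],[0,0,1],87.8],[[0,0,0],[0,0,1],87.8],[[0,0,0],[0,0,1],87.8],[[0,0,0],[0,0,1],87.8],[[0,0,0],[0,0,1],87.8],[[0,0,0],[0,0,1],87.8],[[0,0,0],[0,0,1],87.8]]'
python3 - <<'E'
from h import *
plan(.528,-.125,.15,np.pi/2)
E
```

```text
time_s: 38.78
tcp_pos: [0.5133, -0.1189, 0.2364]
eef_rot: [-0.644, -3.071, -0.001]
force: [-0.1, -0.2, 0.1]
opening: 1.002
time_s: 40.28
tcp_pos: [0.5004, -0.1154, 0.2294]
eef_rot: [-2.023, -2.386, 0.01]
force: [0.5, -0.4, -0.1]
opening: 0.997
tcp [ 0.5004 -0.1154  0.2294] yaw 1.735 t 40.27 tilt [-0.014   0.0039] F [ 0.54 -0.4  -0.13] open 87.7 q [-0.29 -0.13  1.47 -0.    1.82 -0.46]
shift total units [-0.48  0.89  2.63] | rows 3 each [-0.161  0.297  0.877]
turn total units [-0.17 -0.06  2.06]
```

```bash
python3 -m pendant '[[[0,0.4,0],[-0.57,0,0.8],87.8],[[0,0.4,0],[-0.57,0,0.8],87.8],[[-0.1,0.2,0],[-0.57,0,0.45],87.8],[[-0.2,0,0.3],[0,0,0],87.8],[[0,0,0],[0,0,0],87.8]]'
python3 - <<'E'
from h import *
plan(.528,-.125,.13,np.pi/2)
s,M=st();print(M.round(3)); d=M.T@(np.array([.528,-.125,.12])-s['tcp_pos'])/.03;print(d)
snap('side','s1')
E
```

```text
time_s: 40.9
tcp_pos: [0.5274, -0.12, 0.2173]
eef_rot: [2.172, 2.16, 0.147]
force: [-0.9, 0.4, 0.1]
opening: 1.001
tcp [ 0.5274 -0.12    0.2173] yaw 1.566 t 40.9 tilt [0.1205 0.0148] F [-0.88  0.36  0.11] open 88.1 q [-0.32 -0.17  1.54  0.05  1.67 -0.31]
shift total units [-0.21 -0.33  2.89] | rows 3 each [-0.071 -0.109  0.963]
turn total units [ 1.51 -0.19 -0.07]
[[ 0.004  0.993  0.12 ]
 [ 1.    -0.006  0.015]
 [ 0.015  0.12  -0.993]]
[-0.21785249 -0.36852161  3.22026268]
```

View pics/s1.png

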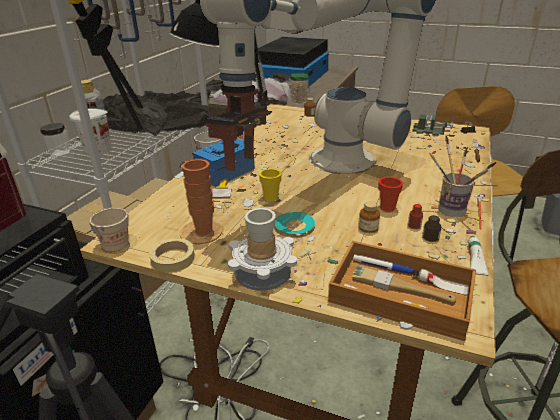

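```bash
python3 -m pendant '[[[-0.1,-0.1,0.7],[0,-0.19,0],87.8],[[-0.05,-0.1,0.9],[0,0,0],87.8],[[-0.05,-0.1,0.9],[0,0,0],87.8],[[0,-0.1,0.9],[0,0,0],87.8],[[0,0,0],[0,0,0],87.8]]'
cat >> h.py <<'E'
def tod(x,y,z):
    s,M=st(); print('tcp',s['tcp_pos'].round(4),'t',round(s['time_s'],2),'F',s['force'].round(1),'tool units',(M.T@(np.array([x,y,z])-s['tcp_pos'])/.03).round(2),'yaw %.3f'%yaw(M),'zax',M[:,2].round(3))
E
python3 -c "
from h import *
tod(.528,-.125,.059)"
```

```text
time_s: 41.58
tcp_pos: [0.5276, -0.1253, 0.113]
eef_rot: [2.163, 2.156, 0.129]
force: [-0.8, 0.0, 0.3]
opening: 1.0
tcp [ 0.5276 -0.1253  0.113 ] t 41.58 F [-0.8  0.   0.3] tool units [ 0.01 -0.2   1.79] yaw 1.567 zax [ 0.119 -0.001 -0.993]
```

```bash
python3 -m pendant '[[[0,-0.08,0.5],[0,0,0],87.8],[[0,-0.08,0.7],[0,0,0],87.8],[[0,-0.03,0.5],[0,0,0],87.8],[[0,0,0.05],[0,0,0],87.8]]' | sed -n '2p;4p'
python3 - <<'E'
from h import *
tod(.528,-.125,.059)
snap('side','s2');p=cv2.imread('pics/s2.png');cv2.imwrite('pics/c3.png',cv2.resize(p[100:310,140:360],None,fx=2.7,fy=2.7,interpolation=2))
E
```

```text
tcp_pos: [0.5301, -0.1258, 0.0616]
force: [-1.1, 0.1, 0.0]
tcp [ 0.5301 -0.1258  0.0616] t 42.08 F [-1.1  0.1  0. ] tool units [ 0.03 -0.08  0.08] yaw 1.568 zax [ 0.124 -0.002 -0.992]
```

View pics/c3.png

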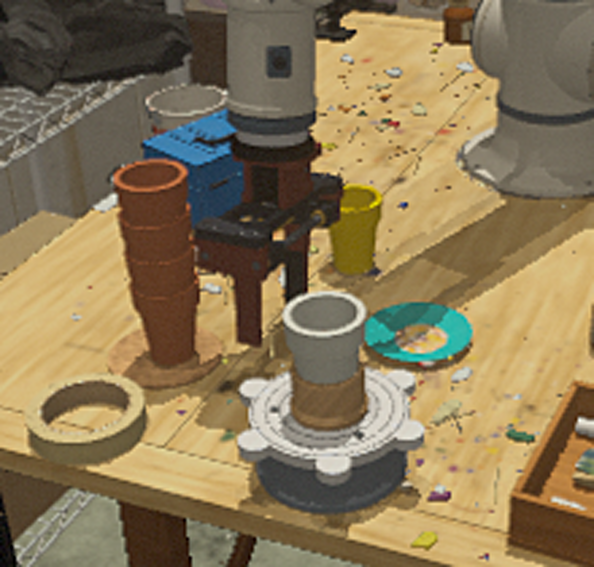

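```bash
python3 -m pendant '[[[0,-0.09,0.06],[0,0,0],87.8],[[0.7,0,0],[0,0,0],87.8],[[1,0,0],[0,0,0],87.8],[[1,0,0],[0,0,0],87.8],[[1,0,0],[0,0,0],87.8],[[0.5,-1,-0.3],[0,0,0],87.8],[[0,-0.9,-0.9],[0,0,0],87.8],[[0,0,-1],[0,0,0],87.8]]'
python3 - <<'E'
from h import *
import time
C=np.array([.6565,-.0125])
for k in ('f1','f2','f3'):
    snap('side',k)
    P,_=cloud(k);Q=P.reshape(-1,3);Q=Q[~np.isnan(Q[:,0])];d=Q[:,:2]-C;r=np.hypot(*d.T);m=(abs(Q[:,2]-.06)<.006)&(r>.073)&(r<.088);a=np.arctan2(d[m,1],d[m,0]);print(bot.state()['time_s'],np.degrees(np.angle(np.exp(6j*a).mean()))/6,m.sum())
E
```

```text
time_s: 43.12
tcp_pos: [0.4555, 0.0008, 0.123]
eef_rot: [2.165, 2.154, 0.107]
force: [0.3, -0.1, -0.2]
opening: 0.997
43.175 -7.383426735542426 217
43.225 -15.463725323355247 204
43.275 -23.172432344391833 208
```

```bash
cat > tr.py <<'E'
from h import *
C=np.array([.6565,-.0125])
p,d=bot.get_image('side'); t=bot.state()['time_s']-.05
c=bot.calibration('side'); np.savez('/tmp/x.npz')
K=c['K'];Rm=R.from_rotvec(c['rotation']).as_matrix()
v,u=np.mgrid[:420,:560];P=np.stack([(u-K[0,2])/K[0,0]*d,(v-K[1,2])/K[1,1]*d,d],-1)@Rm.T+c['position'];P[d<=0]=9
Q=P.reshape(-1,3);e=Q[:,:2]-C;r=np.hypot(*e.T);m=(abs(Q[:,2]-.06)<.006)&(r>.073)&(r<.088);a=np.arctan2(e[m,1],e[m,0])
print(round(t,3),round(np.degrees(np.angle(np.exp(6j*a).mean()))/6,1))
E
for i in 1 2 3 4 5 6 7 8 9 10; do python3 -m pendant '[[[0,0,-0.2],[0,0,0],87.8]]' >/dev/null; python3 tr.py; done
```

```text
43.4 11.5
43.575 -12.9
43.75 24.4
43.925 2.8
44.1 -16.9
44.275 24.3
44.45 7.1
44.625 -8.3
44.8 -23.6
44.975 23.0
```

```bash
for i in 1 2 3 4; do python3 -m pendant '[[[-0.9,0.4,0],[0,0,0],87.8]]' >/dev/null; python3 tr.py; done; for i in 1 2 3 4 5 6; do python3 -m pendant '[[[0,0,0.05],[0,0,0],87.8],[[0,0,0.0],[0,0,0],87.8]]' >/dev/null; python3 tr.py; done
python3 -c "
from h import *
tod(.528,-.125,.12)"
```

```text
45.15 11.0
45.325 -0.4
45.5 -9.9
45.675 -18.4
45.975 28.6
46.275 19.4
46.575 13.0
46.875 9.2
47.175 8.8
47.475 8.6
tcp [ 0.5044 -0.1173  0.1951] t 47.52 F [ 0.7 -0.4  0.1] tool units [-0.2   0.46  2.59] yaw 1.560 zax [ 0.128 -0.02  -0.992]
```

```bash
python3 -m pendant '[[[-0.2,0.35,0.5],[0,0.25,0],87.8],[[0,0,0.8],[0,0,0],87.8],[[0,0,0.8],[0,0,0],87.8],[[0,0,0.6],[0,0,0],87.8],[[0,0,0.1],[0,0,0],87.8]]' | sed -n 2p
python3 -c "
from h import *
tod(.528,-.125,.059)"
```

```text
tcp_pos: [0.5269, -0.124, 0.1123]
tcp [ 0.5269 -0.124   0.1123] t 48.15 F [-0.4 -0.2  0.9] tool units [-0.03 -0.2   1.77] yaw 1.563 zax [ 0.131 -0.    -0.991]
```

```bash
python3 -m pendant '[[[0,-0.08,0.5],[0,0,0],87.8],[[0,-0.08,0.7],[0,0,0],87.8],[[0,-0.06,0.5],[0,0,0],87.8],[[0,-0.02,0.05],[0,0,0],87.8]]' | sed -n '2p;4p'; python3 tr.py
python3 -c "
from h import *
tod(.5285,-.125,.059)"
```

```text
tcp_pos: [0.5275, -0.1242, 0.0586]
force: [0.2, 0.0, 0.2]
48.65 8.6
tcp [ 0.5277 -0.1243  0.0592] t 48.7 F [-0.2  0.4  0.8] tool units [-0.02  0.02  0.01] yaw 1.563 zax [ 0.135 -0.002 -0.991]
```

```bash
python3 -m pendant '[[[0.7,0,0],[0,0,0],87.8],[[1,0,0],[0,0,0],87.8],[[1,0,0],[0,0,0],87.8],[[1,0,0],[0,0,0],87.8],[[1,0,0],[0,0,0],87.8],[[0.6,-1,-0.3],[0,0,0],87.8],[[0,-0.9,-0.9],[0,0,0],87.8]]'; python3 tr.py; for i in 1 2 3 4 5 6 7 8 9 10 11 12; do python3 -m pendant '[[[0,0,-0.25],[0,0,0],87.8]]' >/dev/null; python3 tr.py; done
```

```text
time_s: 49.58
tcp_pos: [0.4694, 0.0389, 0.0924]
eef_rot: [2.157, 2.136, 0.149]
force: [0.0, 0.3, 0.7]
opening: 1.002
49.575 22.9
49.75 -9.4
49.925 18.7
50.1 -10.8
50.275 21.0
50.45 -5.4
50.625 29.6
50.8 6.1
50.975 -16.0
51.15 23.3
51.325 3.8
51.5 -14.1
51.675 29.2
```

```bash
python3 -c "
from h import *
tod(.62,.20,.25); plan(.62,.2,.25,np.pi/2)"
```

```text
tcp [0.4593 0.0389 0.2076] t 51.73 F [ 0.6 -0.5  0.1] tool units [ 5.43  5.46 -0.51] yaw 1.560 zax [ 0.168 -0.003 -0.986]
tcp [0.4593 0.0389 0.2076] yaw 1.56 t 51.73 tilt [ 0.1676 -0.0032] F [ 0.57 -0.45  0.1 ] open 88.0 q [ 0.01 -0.45  1.78 -0.01  1.64  0.02]
shift total units [ 5.43  5.46 -0.51] | rows 6 each [ 0.904  0.91  -0.085]
turn total units [ 2.11  0.03 -0.14]
```

```bash
python3 -m pendant '[[[0,0,-0.5],[0.7,0,0],87.8],[[0,0,-0.5],[0.7,0,0],87.8],[[0.7,0,-0.4],[0.7,0,0],87.8],[[0.95,0.6,0],[0,0,0],87.8],[[0.95,0.9,0],[0,0,0],87.8],[[0.95,0.9,0],[0,0,0],87.8],[[0.95,0.9,0],[0,0,0],87.8],[[0.7,0.9,0],[0,0,0],87.8],[[0,0.9,0],[0,0,0],87.8],[[0,0.3,0],[0,0,0],87.8],[[0,0,0],[0,0,0],87.8]]'; python3 tr.py
python3 - <<'E'
from h import *
snap('wrist','w30'); plan(.62,.2,.25,np.pi/2)
E
```

```text
time_s: 53.1
tcp_pos: [0.6233, 0.1983, 0.2511]
eef_rot: [-2.234, -2.207, 0.006]
force: [-0.3, -0.7, 0.3]
opening: 1.001
53.1 -1.0
tcp [0.6228 0.1983 0.2515] yaw 1.559 t 53.2 tilt [-0.0026 -0.0018] F [-0.38  0.34  0.34] open 87.7 q [ 0.26  0.25  1.04 -0.    1.86  0.27]
shift total units [ 0.06 -0.09  0.05] | rows 1 each [ 0.057 -0.093  0.052]
turn total units [-0.03  0.02 -0.15]
```

View pics/w30.png

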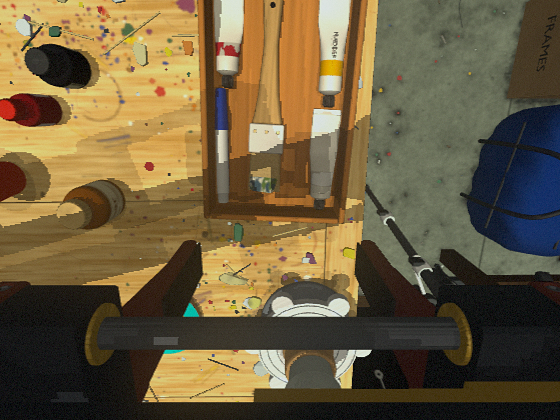

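Run:
```python
from h import *
p=cv2.imread('pics/w30.png');cv2.imwrite('pics/c4.png',cv2.resize(p[0:220,190:380],None,fx=3.2,fy=2.7,interpolation=2))
P,_=cloud('w30')
for u,v in [(255,137),(266,137),(277,137),(266,128),(266,148),(264,185),(272,60),(272,8),(222,150),(325,155),(325,110)]: print((u,v),P[v,u].round(4))
m=(P[:,:,2]>.014)&(P[:,:,2]<.03)
for v in (110,128,133,137,143,150,160,175):
    us=[u for u in range(236,300) if m[v,u]]
    print(v,us[0] if us else 0,us[-1] if us else 0,P[v,us[0]][:2].round(4) if us else '',P[v,us[-1]][:2].round(4) if us else '')
```

```text
(255, 137) [0.5949 0.2525 0.0221]
(266, 137) [0.6078 0.2523 0.0224]
(277, 137) [0.6206 0.2522 0.0222]
(266, 128) [0.6081 0.2625 0.0225]
(266, 148) [0.6076 0.2398 0.0235]
(264, 185) [0.604  0.1949 0.0215]
(272, 60) [0.6162 0.3347 0.0199]
(272, 8) [0.6171 0.3849 0.0195]
(222, 150) [0.5553 0.2379 0.0215]
(325, 155) [0.6787 0.2294 0.0126]
(325, 110) [0.6775 0.2817 0.0092]
110 255 280 [0.5956 0.2826] [0.6245 0.2823]
128 249 284 [0.5882 0.2627] [0.6289 0.2622]
133 249 283 [0.5883 0.2572] [0.6277 0.2567]
137 249 283 [0.5879 0.2525] [0.6277 0.2521]
143 249 283 [0.5878 0.2458] [0.6276 0.2452]
150 249 282 [0.5874 0.2376] [0.6263 0.2374]
160 250 280 [0.5879 0.2255] [0.6239 0.225 ]
175 249 279 [0.586  0.2073] [0.6225 0.2069]
```

View pics/c4.png

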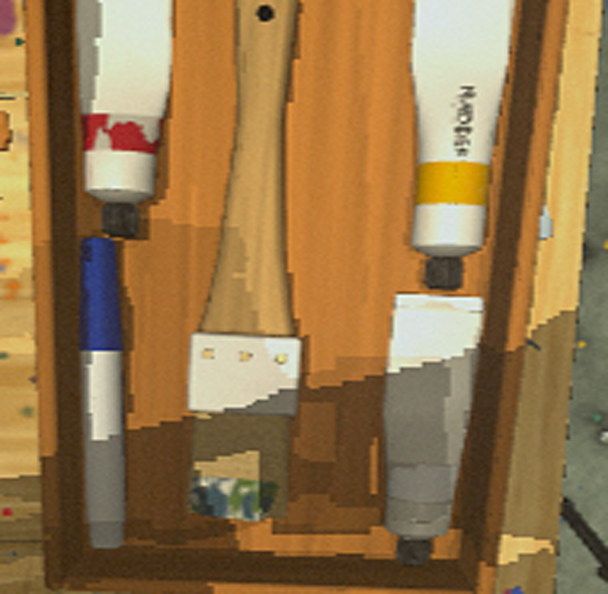

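```bash
python3 -m pendant '[[[0.4,-0.15,0.6],[0,0,0.7],54],[[0.5,-0.15,0.9],[0,0,0],54],[[0.5,-0.1,0.9],[0,0,0],54],[[0.3,-0.1,0.9],[0,0,0],54],[[0,0,0.9],[0,0,0],54],[[0,0,0.7],[0,0,0],54],[[0,0,0],[0,0,0],54]]';  python3 tr.py
python3 - <<'E'
from h import *
snap('wrist','w31'); plan(.607,.2525,.029,1.503)
P,_=cloud('w31');p=np.load('pics/w31.npz')['p']
m=(P[:,:,2]>.016)&(P[:,:,2]<.03)&(abs(P[:,:,0]-.607)<.03)
for y in (.24,.2475,.2525,.2575,.265,.28,.30):
    k=m&(abs(P[:,:,1]-y)<.0015); q=P[k]; print(y,len(q),q[:,0].min().round(4),q[:,0].max().round(4),np.median(q[:,2]).round(4)) if k.any() else 0
E
```

```text
time_s: 54.08
tcp_pos: [0.6062, 0.25, 0.1071]
eef_rot: [2.297, 2.139, 0.006]
force: [0.2, 0.7, 0.1]
opening: 0.614
54.075 -21.6
tcp [0.6076 0.2504 0.1099] yaw 1.5 t 54.17 tilt [0.0089 0.0024] F [-0.08 -0.49  0.98] open 54.1 q [ 0.34  0.25  1.29 -0.    1.6   0.41]
shift total units [ 0.06 -0.05  2.7 ] | rows 3 each [ 0.02  -0.016  0.899]
turn total units [ 0.11 -0.04 -0.04]
0.24 188 0.5866 0.6271 0.023
0.2475 186 0.5873 0.6275 0.0228
0.2525 189 0.5878 0.6277 0.0229
0.2575 198 0.5883 0.6279 0.0229
0.265 214 0.5881 0.6289 0.0225
0.28 156 0.5946 0.6248 0.0203
0.3 133 0.5994 0.6228 0.0199
```

View pics/w31.png

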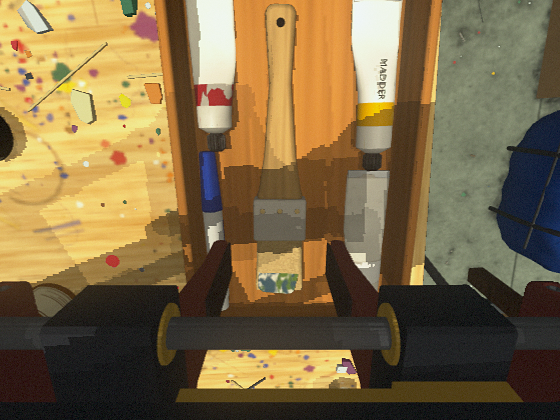

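```bash
python3 -m pendant '[[[0.06,0,0.6],[0.11,-0.04,-0.04],54],[[0,0,0.8],[0,0,0],54],[[0,0,0.5],[0,0,0],54],[[0,0,0],[0,0,0],54]]'
python3 -c "
from h import *
plan(.607,.2525,.029,1.503)"
```

```text
time_s: 54.68
tcp_pos: [0.6095, 0.2529, 0.0539]
eef_rot: [2.294, 2.144, 0.007]
force: [0.2, -0.2, 0.2]
opening: 0.616
tcp [0.6095 0.2529 0.0539] yaw 1.503 t 54.67 tilt [0.0045 0.0017] F [ 0.2  -0.17  0.16] open 54.2 q [0.34 0.29 1.34 0.   1.51 0.41]
shift total units [-0.02 -0.08  0.83] | rows 1 each [-0.02  -0.085  0.829]
turn total units [ 0.05 -0.02 -0.  ]
```

```bash
python3 -m pendant '[[[0,-0.1,0.4],[0.05,0,0],54],[[0,0,0.25],[0,0,0],54],[[0,0,0.12],[0,0,0],54],[[0,0,0.03],[0,0,0],54]]'
python3 -c "
from h import *
plan(.607,.2525,.029,1.503)"
```

```text
time_s: 55.18
tcp_pos: [0.6072, 0.2535, 0.03]
eef_rot: [-2.295, -2.145, -0.006]
force: [-0.2, 0.3, 0.4]
opening: 0.617
tcp [0.6072 0.2535 0.03  ] yaw 1.503 t 55.17 tilt [0.0025 0.0027] F [-0.19  0.32  0.44] open 54.3 q [0.34 0.3  1.37 0.   1.47 0.41]
shift total units [-0.03 -0.    0.03] | rows 1 each [-0.033 -0.004  0.033]
turn total units [ 0.03 -0.04  0.  ]
```

```bash
python3 -m pendant '[[[0,0,0.05],[0,0,0],30],[[0,0,0.02],[0,0,0],30],[[0,0,0.02],[0,0,0],30],[[0,0,0.02],[0,0,0],30],[[0,0,0.0],[0,0,0],30]]' 25
python3 -m pendant '[[[0,0,-0.3],[0,0,0],30],[[0,0,-0.7],[0,0,0],30],[[0,0,-0.8],[0,0,0],30],[[0,0,-0.8],[0,0,0],30],[[0,0,-0.6],[0,0,0],30],[[0,0,0],[0,0,0],30]]'; python3 tr.py
python3 - <<'E'
from h import *
snap('wrist','w32'); snap('scene','sc2'); plan(.5,.1,.15,1.503)
T,_=cloud('sc2');p=np.load('pics/sc2.npz')['p'].astype(int)
m=(p[:,:,1]-p[:,:,0]>50)&(p[:,:,2]-p[:,:,0]>40)&(abs(T[:,:,2]-.008)<.02)&(T[:,:,0]>.2)&(T[:,:,0]<.8)
q=T[m];print(len(q),q.min(0),q.max(0),np.median(q,0))
c=q[:,:2].mean(0)
from scipy.optimize import least_squares
v,u=np.where(m);print(u.mean(),v.mean())
print('mid',(q.min(0)+q.max(0))/2)
E
```

```text
time_s: 55.8
tcp_pos: [0.6076, 0.2536, 0.0285]
eef_rot: [2.295, 2.145, 0.008]
force: [0.2, -0.9, -0.1]
opening: 0.467
time_s: 56.55
tcp_pos: [0.6081, 0.2536, 0.1327]
eef_rot: [2.294, 2.143, 0.014]
force: [0.6, 0.0, -1.3]
opening: 0.465
56.55 -21.3
tcp [0.6068 0.2531 0.1289] yaw 1.503 t 56.7 tilt [0.0028 0.0028] F [-0.43  0.33 -0.48] open 40.8 q [0.34 0.25 1.26 0.   1.63 0.41]
shift total units [-5.33 -3.2  -0.73] | rows 6 each [-0.889 -0.534 -0.121]
turn total units [ 0.03 -0.04 -0.  ]
595 [ 0.40047876 -0.06662787 -0.00148741] [0.50623389 0.43397224 0.02354521] [ 0.45660735 -0.01140851  0.0073741 ]
267.07394957983195 239.14285714285714
mid [0.45335633 0.18367218 0.0110289 ]
```

View pics/w32.png

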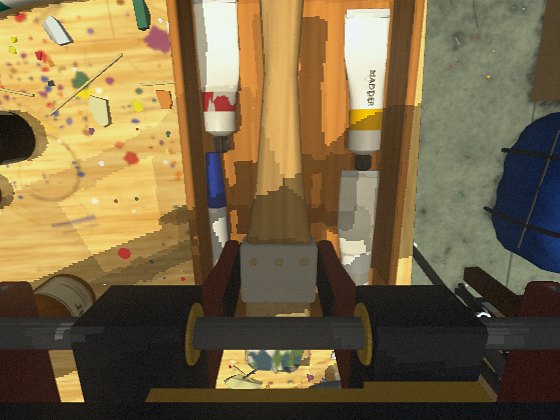

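View pics/sc2.png

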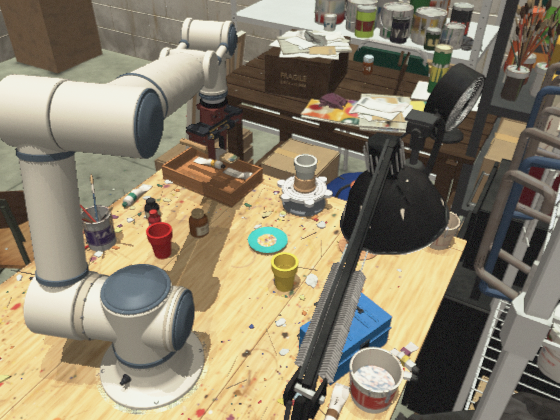

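Run:
```python
from h import *
T,_=cloud('sc2');p=np.load('pics/sc2.npz')['p'].astype(int)
m=(p[:,:,1]-p[:,:,0]>50)&(p[:,:,2]-p[:,:,0]>40)&(abs(T[:,:,2]-.008)<.02)&(T[:,:,0]>.2)&(T[:,:,0]<.8)&(abs(T[:,:,1])<.15)
q=T[m];print(len(q),q.min(0),q.max(0),(q.min(0)+q.max(0))/2)
for k in('side0','s1','s2'):
    S,_=cloud(k);p=np.load('pics/%s.npz'%k)['p'].astype(int)
    m=(p[:,:,1]-p[:,:,0]>50)&(p[:,:,2]-p[:,:,0]>40)&(abs(S[:,:,2]-.008)<.02)&(S[:,:,0]>.3)&(S[:,:,0]<.6)&(abs(S[:,:,1])<.15)
    q=S[m];print(k,len(q),q.min(0).round(3),q.max(0).round(3),((q.min(0)+q.max(0))/2).round(3))
plan(.4608,.0304,.10,1.40)
S,_=cloud('side0');q=S.reshape(-1,3)
print('yellow',fitrim(S,(.345,-.125),.082),'jar top',S[208,370])
```

```text
593 [ 0.40047876 -0.06662787 -0.00148741] [0.50623389 0.04112848 0.01583646] [ 0.45335633 -0.01274969  0.00717452]
side0 531 [ 0.416 -0.042  0.001] [0.521 0.063 0.014] [0.469 0.01  0.007]
s1 488 [ 0.401 -0.063  0.   ] [0.509 0.04  0.013] [ 0.455 -0.012  0.006]
s2 498 [ 0.4   -0.064  0.002] [0.507 0.041 0.013] [ 0.453 -0.012  0.007]
tcp [0.6068 0.2531 0.1289] yaw 1.503 t 56.7 tilt [0.0028 0.0028] F [-0.43  0.33 -0.48] open 40.8 q [0.34 0.25 1.26 0.   1.63 0.41]
shift total units [-7.74 -4.36  0.93] | rows 8 each [-0.967 -0.544  0.116]
turn total units [ 0.03 -0.04  1.29]
yellow (array([ 0.337 , -0.1283]), 77, np.float64(0.0019), np.float64(0.0807), 'cov12/12') jar top [0.41013159 0.17555829 0.0680664 ]
```

```bash
python3 -m pendant '[[[-0.6,-0.55,-0.2],[0,0,0],30],[[-0.95,-0.6,-0.1],[0,0,0],30],[[-0.95,-0.6,0],[0,0,0],30],[[-0.95,-0.6,0],[0,0,0.33],30],[[-0.95,-0.55,0],[0,0,0.33],30],[[-0.95,-0.5,0],[0,0,0.33],30],[[-0.95,-0.4,0],[0,0,0.3],30],[[-0.8,-0.2,0.2],[0,0,0],30],[[0,0,0.3],[0,0,0],30],[[0,0,0.1],[0,0,0],30],[[0,0,0],[0,0,0],30]]'
python3 - <<'E'
from h import *
plan(.4608,.0304,.04,1.40)
snap('scene','sc3')
k='sc3'
T,_=cloud(k);p=np.load('pics/%s.npz'%k)['p'].astype(int)
m=(p[:,:,1]-p[:,:,0]>50)&(p[:,:,2]-p[:,:,0]>40)&(abs(T[:,:,2]-.008)<.02)&(T[:,:,0]>.2)&(T[:,:,0]<.8)&(abs(T[:,:,1])<.15)
q=T[m];print(len(q),q.min(0),q.max(0),(q.min(0)+q.max(0))/2)
E
```

```text
time_s: 58.08
tcp_pos: [0.455, 0.0467, 0.1035]
eef_rot: [-2.395, -2.012, 0.027]
force: [-0.6, -0.9, -0.8]
opening: 0.467
tcp [0.455  0.0467 0.1035] yaw 1.398 t 58.08 tilt [-0.0218 -0.0013] F [-0.59 -0.88 -0.8 ] open 41.1 q [ 0.03 -0.26  1.81 -0.    1.62  0.2 ]
shift total units [-0.49  0.33  2.11] | rows 3 each [-0.164  0.11   0.705]
turn total units [-0.27  0.06 -0.03]
577 [ 3.99870897e-01 -6.54023666e-02  3.20833178e-04] [0.50954716 0.03982082 0.01509856] [ 0.45470903 -0.01279077  0.00770969]
```

View pics/sc3.png

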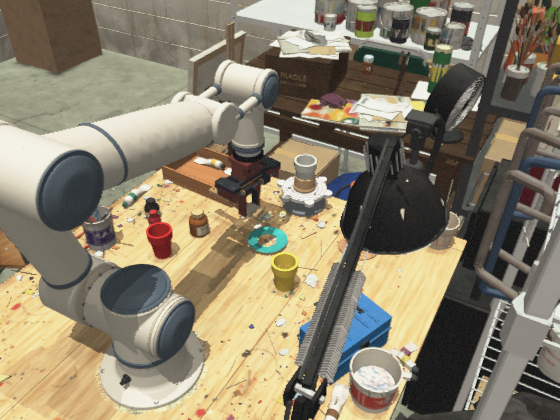

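```bash
python3 -m pendant '[[[-0.45,0.3,0.3],[-0.27,0.06,0],30],[[0,0,0.6],[0,0,0],30],[[0,0,0.6],[0,0,0],30],[[0,0,0.3],[0,0,0],30],[[0,0,0],[0,0,0],30]]'
python3 - <<'E'
from h import *
plan(.4608,.0304,.034,1.40)
E
```

```text
time_s: 58.75
tcp_pos: [0.4616, 0.0344, 0.046]
eef_rot: [-2.401, -2.024, 0.001]
force: [0.3, 0.2, -0.7]
opening: 0.466
tcp [0.4616 0.0344 0.046 ] yaw 1.401 t 58.75 tilt [-0.0012  0.0009] F [ 0.28  0.21 -0.69] open 41.0 q [ 0.   -0.23  1.89  0.    1.49  0.17]
shift total units [-0.14 -0.    0.4 ] | rows 1 each [-0.136 -0.003  0.4  ]
turn total units [-0.02 -0.01  0.01]
```

```bash
python3 -m pendant '[[[-0.12,0,0.15],[0,0,0],30],[[0,0,0.15],[0,0,0],30]]' | sed -n '2p;4p'; for i in 1 2; do python3 -m pendant '[[[0,0,0.06],[0,0,0],30]]' | sed -n '2p;4p'; done
```

```text
tcp_pos: [0.4616, 0.0308, 0.0376]
force: [-0.0, -0.9, -1.4]
tcp_pos: [0.4616, 0.0307, 0.0357]
force: [0.4, -0.1, -0.2]
tcp_pos: [0.4618, 0.0307, 0.0341]
force: [-0.3, -0.7, -1.2]
```

```bash
python3 -m pendant '[[[0,0,0.03],[0,0,0],30],[[0,0,0],[0,0,0],46],[[0,0,0],[0,0,0],54],[[0,0,0],[0,0,0],60],[[0,0,-0.4],[0,0,0],62],[[0,0,-0.8],[0,0,0],62],[[0,0,-0.9],[0,0,0],62],[[0,0,-0.9],[0,0,0],62],[[0,0,-0.9],[0,0,0],62],[[0.9,0,-0.9],[0,0,0],62],[[0.9,0,-0.9],[0,0,0],62],[[0,0,0],[0,0,0],62]]'
python3 - <<'E'
from h import *
snap('wrist','w40'); snap('side','s40'); 
p=cv2.imread('pics/s40.png');cv2.imwrite('pics/c5.png',cv2.resize(p[130:330,80:360],None,fx=2.8,fy=2.8,interpolation=2))
plan(.46,.03,.2)
E
```

```text
time_s: 60.75
tcp_pos: [0.4714, 0.0847, 0.2174]
eef_rot: [2.399, 2.02, 0.012]
force: [0.1, 0.5, -0.1]
opening: 0.705
tcp [0.4704 0.0834 0.2143] yaw 1.398 t 60.85 tilt [0.0045 0.0003] F [ 0.27  0.03 -0.49] open 62.0 q [ 0.1  -0.25  1.6  -0.    1.78  0.28]
shift total units [-1.81 -0.04  0.47] | rows 2 each [-0.906 -0.019  0.237]
turn total units [ 0.05 -0.01 -0.  ]
```

View pics/w40.png

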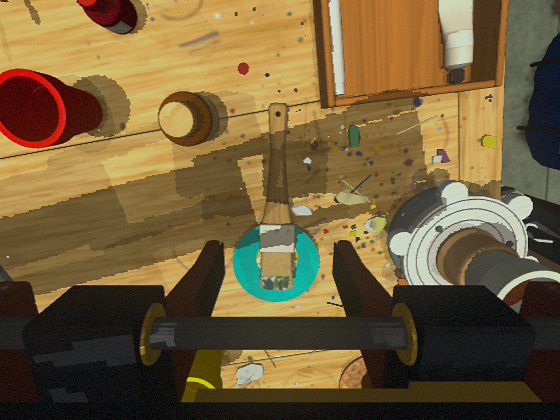

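View pics/c5.png

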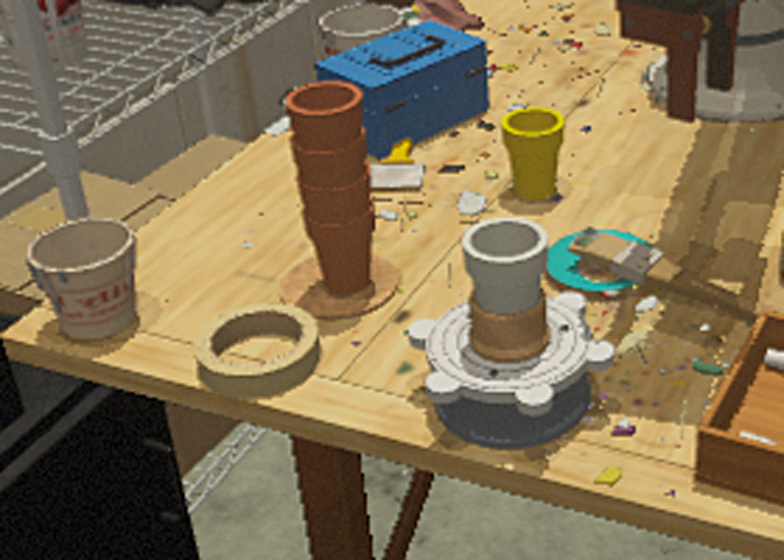

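```bash
python3 - <<'E'
from h import *
S,_=cloud('s40');print('chuck',fitrim(S,(.6575,-.0125),.152,dz=.004)); print('stack',fitrim(S,(.562,-.222),.1945,dz=.004))
P,_=cloud('w40');
for u,v in [(278,270),(278,240),(278,110),(278,284),(278,255)]: print((u,v),P[v,u].round(4))
p=np.load('pics/w40.npz')['p'].astype(int)
m=(p[:,:,1]-p[:,:,0]>40)&(p[:,:,2]-p[:,:,0]>35)&(abs(P[:,:,2]-.008)<.02)&(abs(P[:,:,1])<.15)&(P[:,:,0]<.6);q=P[m];print('dish',((q.min(0)+q.max(0))/2).round(3))
E
python3 tr.py; python3 -m pendant '[[[0.3,0,-0.5],[0,0,0],62],[[0,0,0],[0,0,0],62],[[0,0,0],[0,0,0],62]]' | sed -n '1,2p'; python3 tr.py
```

```text
chuck (array([ 0.6582, -0.0129]), 205, np.float64(0.0016), np.float64(0.1513), 'cov12/12')
stack (array([ 0.5643, -0.2209]), 152, np.float64(0.0017), np.float64(0.1935), 'cov12/12')
(278, 270) [ 0.4556 -0.0086  0.0315]
(278, 240) [0.4619 0.0276 0.0289]
(278, 110) [0.4863 0.1679 0.0131]
(278, 284) [ 0.4525 -0.0268  0.0313]
(278, 255) [0.4587 0.0091 0.0288]
dish [ 0.451 -0.01   0.007]
60.85 -21.5
time_s: 61.28
tcp_pos: [0.4709, 0.0909, 0.227]
61.275 -21.5
```

```bash
python3 -c "
from h import *
print(bot.sign_off())"
```

```text
the job is handed in; nothing more can be done
None
```

The job is done and handed in at about 61 s of the 210 s. My last checks found nothing out of place, but `sign_off` gave no verdict.

- **Raw pots:** I nested both loose pots and the chuck pot in the pot on the mat, each with about 5–8 N of push. After each nesting the rim was about 36 mm above the one below (0.0865, 0.1225, 0.1586 and 0.1944 m). No fourth loose pot showed in any view.
- **Primed pot:** It sits in the chuck with its rim at 0.1513 m in the last check, against 0.1511 m for the pot it replaced. The wrist camera showed a slight lean of about 0.015–0.02 rad, against the 0.07 allowed.
- **Wheel:** The first flick coasted for only about one turn, so I could not tell whether it passed the mark. I flicked again the same way. That run went about 450° (some 404° tracked after release, starting near 3.2 rad/s), so the total is well past a full turn. The wheel was standing still at the end.
- **Brush:** It lies with its bristles near the middle of the dish and its handle on the table. The dish had been knocked about 26 mm aside, so I measured it again before placing the brush.
- **Jar:** The varnish jar is standing and was not touched.

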